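Tip flat tins out of the display tray and build a squared column under a ballast bar

ROBOT

A 6-joint arm with a two-finger parallel gripper is mounted at the origin on the work surface. World frame = base frame: x ahead of the robot, y to its left, z up, the work surface at z = 0. Lengths are in m, angles in rad, forces in N, time in s.
With the tool pointing down it reaches from about 0.35 to 0.775 m from the base axis. Payload 7.3 kg.
Tool frame: the origin (TCP) lies between the finger pads; the fingertips stand robot.tcp_to_tips ahead of it and the grasp point (between the pads) lies 2 mm behind it (robot.tcp_to_tips is the distance from the TCP to the fingertips, in m); y points along the fingers, x is the direction in which the jaws open and shut, and the axes are right-handed (so a half turn about y gives the same grasp; the last joint's range is limited). The gripper opens to 92 mm and grips with 3 to 60 N. Pads are 19 mm wide; open, the fingers measure 130 mm over their backs; the gripper's body (75 mm by 190 mm) begins 47 mm behind the grasp point.
Start: joints at [1.149, 0.342, 1.524, -0, 1.275, -0.146], TCP at [0.143, 0.505, 0.244] pointing down, gripper open.
Joint ranges: [-2.53, 2.53], [-0.77, 2.02], [0.04, 2.7], [-1, 4.14], [0.28, 2.66], [-3.11, 3.11]. Speed limits (rad/s): [2.57, 2.57, 3.14, 3.14, 3.14, 3.14].

INTERFACE

Orientations are given as [roll, pitch, yaw] about the fixed x, y, z axes, in that order (R = Rz(yaw) Ry(pitch) Rx(roll)).
In Python, from cell import status, read_camera, get_calibration, robot gives the robot as it stands.
- The arm moves only by the shell command python3 -m creep 'ROWS' [FORCE]. ROWS is JSON, a list of rows, each an object of numbers: "dx", "dy", "dz": the shift along the tool's x, y, z in m; "rx", "ry", "rz": the turn, a rotation vector about the tool's x, y, z in rad; "gripper": the opening, from 0 (shut) to 1 (fully open). A call has 1 to 20 rows; each row is the pose to reach, as a shift and turn from the pose commanded when the call began, along the tool's axes at that moment; what a row does not reach only later rows make up. A row lasts 1/8 s, in which the tool goes at most 62.5 mm and 10.7 degrees, less where a joint would pass 70% of its speed; a pose out of reach is approached as far as the arm can. A call with a gripper value outside its range is refused whole. The fingers move at their own pace and stop on an object; FORCE is the grip in N (left out, the last holds). Time passes only in rows, so rows that repeat a pose let the fingers close. It gives the time, the measured TCP pose, the force and the opening at its end, in the units of the state.
- status.observe(): the state, without advancing time (a new reading comes with each control period).
- read_camera(name): name is "scene" or "top" or "wrist"; returns (picture, depth): 420x560x3 uint8, red, green, blue; 420x560 float32, m along the optical axis (not along the pixel's ray), 0 where there is no reading.
- get_calibration(name): a dict with "fx", "fy", "cx", "cy" (pixels), "xyz" and "rotation" of the camera in the world; the wrist camera has in their place "mount" (4x4, takes a point from camera to tool coordinates, whose origin is the TCP and whose axes are the tool frame's). Camera axes: x right, y down, z forward; pixel columns grow to the right and rows downward; lengths in m; the calibration is good to about 2 mm. A picture is of the moment at which its call begins: read the wrist's pose just before it. get_calibration takes no time and is no camera call.
- robot.hand_in(): hands the job in, once; it reports no verdict.
The state is a dict: "time": time; "qpos": joint angles; "qvel": joint speeds; "joint_efforts": joint torques, N m; "tool_pos": TCP position; "tool_rot": TCP orientation; "contact_force": force on the tool from outside, world axes, zero at the start; "torque": the same for the moment, N m; "opening": finger opening in m.
Only numpy, scipy, OpenCV 4.12 (cv2) and the standard library are available. Lean on these libraries where they do the work, as an engineer would, in place of code of your own. Each camera call takes 0.05 s, during which the arm holds its last target.

TASK

Empty the display tray: each tin sits flush on a rocking seat, so press it down at the end with the finger gap to tip its other end up, lift it out, and stack all the tins lying flat in one column on the plywood block of the packing stand, long sides and edges squarely in line with the block. When every tin is on the column, lay the steel ballast bar centred on top, let go, and leave the other things on the bench where they are.

Things in the scene. Friction and masses are not known exactly. Their poses are not given: they have to be found in the camera images.
- tray: dark grey display tray, fixed, 260 (x) x 246 (y) x 50 mm high, with six pockets; origin under its centre, on the table. Pocket i has its hinge line (parallel to y) at x = -60 (i = 0,1,2: row farther from the robot) or +60 mm (3,4,5: row nearer the robot), its middle at y = -76, 0, +76 mm in turn. A pocket is 52 wide and runs from 55 mm before (-x) to 50 mm beyond its hinge line.
- stand: packing stand, fixed: a grey foot plate 150 x 110 x 6 mm with a plywood block on its middle, 90 (x) x 48 (y) mm, the same outline as a tin, its top 30 mm above the table. Origin on the table under the block's centre, x along the block's long side.
- bar: dark steel ballast bar, loose, 90 (x) x 30 x 30 mm, 0.5 kg, lying on the table on the stand's side of the tray. Origin: middle of one long face (the underside at the start), z pointing to the opposite face.
- bar_center (a point): centre of the ballast bar, 15 mm along its z from its origin
- tin0: closed flat aluminium tin with a paper label, 90 (x) x 48 (y) x 20 mm (z), about 0.13 kg, sealed, origin at the centre of its underside. It starts in pocket 0, its top flush with the tray's top (50 mm above the table) and only 2 mm of gap at its sides; None if absent in this run. Its -x end (away from the robot) faces a 14 mm gap in the pocket: that is the end to press down; the tin's axes start parallel to the tray's.
- tin1: closed flat aluminium tin with a paper label, 90 (x) x 48 (y) x 20 mm (z), about 0.13 kg, sealed, origin at the centre of its underside. It starts in pocket 1, its top flush with the tray's top (50 mm above the table) and only 2 mm of gap at its sides; None if absent in this run. Its -x end (away from the robot) faces a 14 mm gap in the pocket: that is the end to press down; the tin's axes start parallel to the tray's.
- tin2: closed flat aluminium tin with a paper label, 90 (x) x 48 (y) x 20 mm (z), about 0.13 kg, sealed, origin at the centre of its underside. It starts in pocket 2, its top flush with the tray's top (50 mm above the table) and only 2 mm of gap at its sides; None if absent in this run. Its -x end (away from the robot) faces a 14 mm gap in the pocket: that is the end to press down; the tin's axes start parallel to the tray's.
- tin3: closed flat aluminium tin with a paper label, 90 (x) x 48 (y) x 20 mm (z), about 0.13 kg, sealed, origin at the centre of its underside. It starts in pocket 3, its top flush with the tray's top (50 mm above the table) and only 2 mm of gap at its sides; None if absent in this run. Its -x end (away from the robot) faces a 14 mm gap in the pocket: that is the end to press down; the tin's axes start parallel to the tray's.
- tin4: closed flat aluminium tin with a paper label, 90 (x) x 48 (y) x 20 mm (z), about 0.13 kg, sealed, origin at the centre of its underside. It starts in pocket 4, its top flush with the tray's top (50 mm above the table) and only 2 mm of gap at its sides; None if absent in this run. Its -x end (away from the robot) faces a 14 mm gap in the pocket: that is the end to press down; the tin's axes start parallel to the tray's.
- tin5: closed flat aluminium tin with a paper label, 90 (x) x 48 (y) x 20 mm (z), about 0.13 kg, sealed, origin at the centre of its underside. It starts in pocket 5, its top flush with the tray's top (50 mm above the table) and only 2 mm of gap at its sides; None if absent in this run. Its -x end (away from the robot) faces a 14 mm gap in the pocket: that is the end to press down; the tin's axes start parallel to the tray's.
- seat0 (a joint): tilt (rad) of the rocking seat in pocket 0: 0 level; 0.55 at its stop, the tin's -x end down and its +x end about 22 mm up. Hinge at the tin's underside, 4 mm to -x of its centre; stiff (0.05 N m), stays where left; a lip keeps the tin from sliding. To reach the stop press the tin's top 30 mm to -x of its centre, to some 11 mm below the tray's top (2 to 5 N).
- seat1 (a joint): tilt (rad) of the rocking seat in pocket 1: 0 level; 0.55 at its stop, the tin's -x end down and its +x end about 22 mm up. Hinge at the tin's underside, 4 mm to -x of its centre; stiff (0.05 N m), stays where left; a lip keeps the tin from sliding. To reach the stop press the tin's top 30 mm to -x of its centre, to some 11 mm below the tray's top (2 to 5 N).
- seat2 (a joint): tilt (rad) of the rocking seat in pocket 2: 0 level; 0.55 at its stop, the tin's -x end down and its +x end about 22 mm up. Hinge at the tin's underside, 4 mm to -x of its centre; stiff (0.05 N m), stays where left; a lip keeps the tin from sliding. To reach the stop press the tin's top 30 mm to -x of its centre, to some 11 mm below the tray's top (2 to 5 N).
- seat3 (a joint): tilt (rad) of the rocking seat in pocket 3: 0 level; 0.55 at its stop, the tin's -x end down and its +x end about 22 mm up. Hinge at the tin's underside, 4 mm to -x of its centre; stiff (0.05 N m), stays where left; a lip keeps the tin from sliding. To reach the stop press the tin's top 30 mm to -x of its centre, to some 11 mm below the tray's top (2 to 5 N).
- seat4 (a joint): tilt (rad) of the rocking seat in pocket 4: 0 level; 0.55 at its stop, the tin's -x end down and its +x end about 22 mm up. Hinge at the tin's underside, 4 mm to -x of its centre; stiff (0.05 N m), stays where left; a lip keeps the tin from sliding. To reach the stop press the tin's top 30 mm to -x of its centre, to some 11 mm below the tray's top (2 to 5 N).
- seat5 (a joint): tilt (rad) of the rocking seat in pocket 5: 0 level; 0.55 at its stop, the tin's -x end down and its +x end about 22 mm up. Hinge at the tin's underside, 4 mm to -x of its centre; stiff (0.05 N m), stays where left; a lip keeps the tin from sliding. To reach the stop press the tin's top 30 mm to -x of its centre, to some 11 mm below the tray's top (2 to 5 N).
- mist_a: bystander, loose: red spray bottle, 38 mm diameter, 150 tall; leave it alone
- mist_b: bystander, loose: amber bottle, 38 mm diameter, 150 tall; leave it alone
- candle: bystander, loose: jar candle with wooden lid, 76 mm diameter, 85 tall; leave it alone
- tape_roll: bystander, loose: cardboard ring of tape, 90 mm diameter, 48 tall; leave it alone
- carton: bystander, loose: small closed carton 90 x 70 x 70 mm; leave it alone
- marker: bystander, loose: black marker lying down, 110 mm long, 16 mm thick; leave it alone
Things that resemble listed ones, but are neither listed nor needed, are in the scene too. What is shaped like the bar but pink or red is not meant.

How it is judged:
On the way:
1. all the tins that are present lie squarely in one column on the stand's block, before the bar is put on (horizontal distance between each of tin0, tin1, tin2, tin3, tin4, tin5 and stand below 0.009 m and angle between the x axis of each of tin0, tin1, tin2, tin3, tin4, tin5 and the x axis of stand, either way round below 0.13 rad and angle between the z axis of each of tin0, tin1, tin2, tin3, tin4, tin5 and the z axis of stand, either way round below 0.08 rad and height (world z) of each of tin0, tin1, tin2, tin3, tin4, tin5 above 0.022 m and horizontal distance between bar_center and stand above 0.05 m), for 0.2 s.
At the end, for the whole second after the job is handed in: Every tin present lies flat (within 0.08 rad) on the column over the stand's block, its centre within 9 mm of the block's and its long side within 0.13 rad of the block's; the ballast bar lies level on top of the tins, its centre within 16 mm of the block's; all at rest (horizontal distance between each of tin0, tin1, tin2, tin3, tin4, tin5 and stand below 0.009 m and angle between the x axis of each of tin0, tin1, tin2, tin3, tin4, tin5 and the x axis of stand, either way round below 0.13 rad and angle between the z axis of each of tin0, tin1, tin2, tin3, tin4, tin5 and the z axis of stand, either way round below 0.08 rad and height (world z) of each of tin0, tin1, tin2, tin3, tin4, tin5 above 0.022 m and horizontal distance between bar_center and stand below 0.016 m and height (world z) of bar_center above 0.115 m and angle between bar's own x axis and vertical between 1.45 and 1.69 rad and linear speed of each of bar, tin0, tin1, tin2, tin3, tin4, tin5 below 0.02 m/s); the robot touches nothing.
It fails at once if a bystander is pushed more than 5 cm from its place (distance of any of mist_a, mist_b, candle, tape_roll, carton, marker from where it was at the start of the episode above 0.05 m).
Of tin0, tin1, tin2, tin3, tin4, tin5 only 4 to 5 are there at a start; the rules pass over those that are not, and their reading is None.
At some moment in a run one of bar may be knocked a few centimetres aside while the robot is not near it.
Once in a run the grip may slacken for a moment while it holds something.
It also fails if it takes over 210 s, if anything falls off the work surface, if the arm or the gripper's body presses on something with over 40 N, if the wrist force passes 120 N, or if a joint passes its speed limit or range.

## Working session

There is one attempt and no reset: what is moved stays moved. The work goes in short steps, Python scripts to look and compute and a shell command to move; the robot and the scene stay as the last step left them, time stands still between calls to the robot, and variables do not carry over. Pictures are saved under pics/ and viewed, and the job is handed in when it is done.

```bash
ls; mkdir -p pics
python3 - <<'E'
from cell import status, read_camera, get_calibration, robot
import cv2,json
s=status.observe(); print({k:(v if not hasattr(v,'tolist') else v.tolist()) for k,v in s.items()}); print(robot.tcp_to_tips)
for n in ["scene","top","wrist"]:
    print(n,get_calibration(n))
import numpy as np
for n in ["scene","top","wrist"]:
    p,d=read_camera(n); cv2.imwrite(f"pics/{n}0.png",p[:,:,::-1]); np.save(f"pics/{n}0_d.npy",d)
E
```

```text
pics
{'time': 0.0, 'qpos': [1.1490050350897787, 0.3427205001618685, 1.5250394698755378, 1.6618344547844834e-05, 1.2753968164784808, -0.14602315190508317], 'qvel': [-0.001684909876439705, 0.0001919388939006049, -0.0003212096260174009, -0.0006116648594650404, -0.0013984190769765923, -0.00121481604877518], 'joint_efforts': [0.0024168870731955394, -43.12335133552551, -24.422850608825684, 0.07218317594379187, 0.05553528084419668, -0.0001233303737535607], 'tool_pos': [0.14277424905409328, 0.5048075215387839, 0.24303826401932277], 'tool_rot': [-1.5705530159587102, 0.0015451745330339328, 1.2950235245730215], 'contact_force': [0.30745400693626057, 0.3796862340653395, 0.0706000218124435], 'torque': [-0.008494266380503214, -0.009260372053317551, 0.026357876804941973], 'opening': 0.09190089094109921}
0.017
scene {'fx': 480.58830337715887, 'fy': 480.58830337715887, 'cx': 278.4338807945404, 'cy': 207.05962121953033, 'xyz': array([ 1.1448739 , -0.4855266 ,  1.31592982]), 'rotation': array([-2.58080441e+00,  1.37007082e-03,  8.85546437e-01])}
top {'fx': 459.23217414980513, 'fy': 459.23217414980513, 'cx': 282.42914624406103, 'cy': 215.23173754144597, 'xyz': array([0.38122021, 0.01449981, 1.20857484]), 'rotation': array([-2.98593685, -0.00477054, -1.57525725])}
wrist {'fx': 353.8047869144374, 'fy': 353.8047869144374, 'cx': 281.4327271075742, 'cy': 203.20968730783204, 'mount': array([[ 9.99999762e-01,  3.69839452e-04, -5.82429475e-04,
        -1.36170047e-03],
       [ 6.62810516e-04, -2.80616481e-01,  9.59819749e-01,
        -1.40864233e-01],
       [ 1.91539900e-04, -9.59819907e-01, -2.80616659e-01,
         7.57023313e-02],
       [ 0.00000000e+00,  0.00000000e+00,  0.00000000e+00,
         1.00000000e+00]])}
```

View pics/scene0.png

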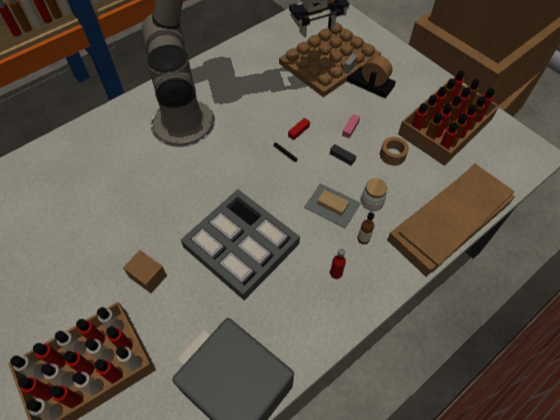

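View pics/top0.png

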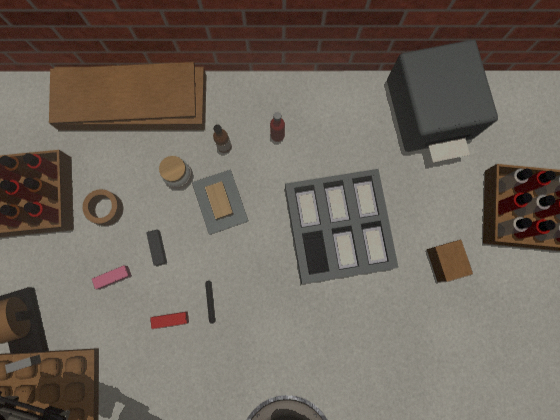

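View pics/wrist0.png

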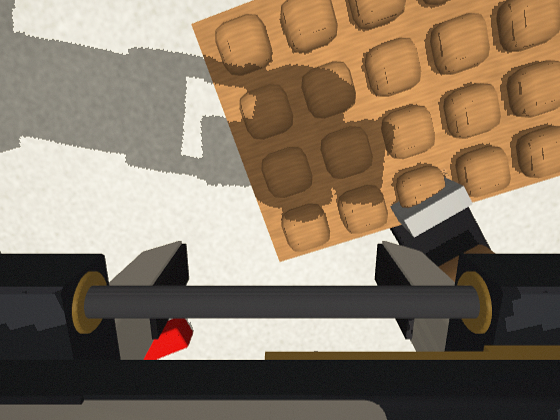

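The top view shows five tins. Pocket 3 (lower-left, about px 316,252) is empty, and the stand block is at about (219,200). The dark bar is at about (157,247), with pink and red decoys nearby. Next I'll measure the poses.

```bash
cat > h.py <<'E'
import numpy as np, cv2
from scipy.spatial.transform import Rotation as Ro
from cell import status, read_camera, get_calibration, robot
def campose(n,st=None):
    c=get_calibration(n)
    if n=="wrist":
        st=st or status.observe()
        R=Ro.from_euler('xyz',st['tool_rot']).as_matrix(); t=np.array(st['tool_pos'])
        M=c['mount']; return c,R@M[:3,:3],R@M[:3,3]+t
    return c,Ro.from_euler('xyz',c['rotation']).as_matrix(),np.array(c['xyz'])
def cloud(n,d,st=None):
    c,R,t=campose(n,st); v,u=np.mgrid[0:420,0:560]
    P=np.stack([(u-c['cx'])/c['fx']*d,(v-c['cy'])/c['fy']*d,d],-1)
    return P@R.T+t
def ray(n,uv,z,st=None):
    c,R,t=campose(n,st); uv=np.atleast_2d(uv).astype(float)
    r=np.stack([(uv[:,0]-c['cx'])/c['fx'],(uv[:,1]-c['cy'])/c['fy'],np.ones(len(uv))],-1)@R.T
    return t+r*((z-t[2])/r[:,2])[:,None]
def snap(n,name):
    st=status.observe(); p,d=read_camera(n); cv2.imwrite(f"pics/{name}.png",p[:,:,::-1]); np.save(f"pics/{name}_d.npy",d); return p,d,st
def rect(xy):
    (c,s,a)=cv2.minAreaRect((np.asarray(xy)*1000).astype(np.float32)); 
    if s[0]<s[1]: s=s[::-1]; a+=90
    return np.array(c)/1000,np.array(s)/1000,(a+90)%180-90   # centre,size(long,short),angle deg of long side
E
python3 - <<'E'
from h import *
p=cv2.imread('pics/top0.png')[:,:,::-1]; d=np.load('pics/top0_d.npy'); W=cloud('top',d); z=W[...,2]
hsv=cv2.cvtColor(p,cv2.COLOR_RGB2HSV)
def comp(m,box,zz=None,use='ray',name=''):
    x0,y0,x1,y1=box; mm=np.zeros_like(m); mm[y0:y1,x0:x1]=m[y0:y1,x0:x1]
    n,l,s,c=cv2.connectedComponentsWithStats(mm.astype(np.uint8))
    out=[]
    for i in range(1,n):
        if s[i,4]<60: continue
        v,u=np.where(l==i); q=ray('top',np.stack([u,v],-1),zz)[:,:2]; hull=cv2.convexHull((q*1000).astype(np.float32))/1000
        r=rect(hull[:,0]); print(name,s[i,4],c[i].round(1),'ctr',r[0].round(4),'size',r[1].round(4),'ang',round(r[2],1),'medz',np.median(z[v,u]).round(4))
comp(((z>.035)&(z<.065)),(270,155,410,300),.05,name='tray')
comp((hsv[...,2]>140)&(z>.035)&(z<.065),(270,155,410,300),.05,name='tin')
comp(((z>.02)&(z<.045)),(195,165,250,235),.03,name='block')
comp(((z>.002)&(z<.045)),(185,160,255,240),.006,name='foot')
comp(((z>.012)),(140,225,175,270),.03,name='bar')
comp(((z>.02)),(150,145,250,240),.085,name='tall')
comp(((z>.02)),(70,180,130,230),.048,name='roll')
comp(((z>.02)),(255,100,300,150),.15,name='red')
comp(((z>.03)),(425,230,480,290),.07,name='carton')
print(hsv[200,219],hsv[247,157],hsv[230,240])
E
```

```text
tray 8479 [342.9 224.5] ctr [ 0.5378 -0.1395] size [0.2598 0.2467] ang 9.1 medz 0.0497
tin 429 [365.5 199. ] ctr [ 0.6061 -0.2049] size [0.0847 0.043 ] ang 9.1 medz 0.05
tin 463 [337.  204.1] ctr [ 0.5939 -0.1309] size [0.0846 0.0443] ang 9.3 medz 0.0498
tin 469 [307.6 208.5] ctr [ 0.5815 -0.0558] size [0.0844 0.0441] ang 8.8 medz 0.0502
tin 493 [374.9 245.4] ctr [ 0.4871 -0.224 ] size [0.0846 0.044 ] ang 9.2 medz 0.0502
tin 518 [345.3 249.8] ctr [ 0.475 -0.149] size [0.0845 0.0447] ang 9.3 medz 0.0501
block 636 [218.3 200.1] ctr [0.6067 0.1751] size [0.091  0.0478] ang 18.8 medz 0.0299
foot 2391 [218.4 201.3] ctr [0.6222 0.1879] size [0.2147 0.131 ] ang 22.4 medz 0.0073
bar 459 [155.9 247.5] ctr [0.4841 0.3331] size [0.0913 0.034 ] ang 13.9 medz 0.0302
tall 77 [223.3 147.4] ctr [0.7305 0.1583] size [0.0355 0.0157] ang 89.8 medz 0.0458
tall 824 [174.9 171.9] ctr [0.6693 0.2783] size [0.0898 0.0707] ang 45.2 medz 0.0835
tall 638 [218.4 200.1] ctr [0.5962 0.1676] size [0.0868 0.0456] ang 18.8 medz 0.0299
tall 92 [154.4 234.9] ctr [0.5106 0.3217] size [0.0245 0.023 ] ang -87.7 medz 0.0305
roll 758 [101.2 206.9] ctr [0.5864 0.4715] size [0.0987 0.0886] ang 66.1 medz 0.047
red 324 [277.2 126.8] ctr [0.7662 0.0208] size [0.0679 0.0337] ang -0.2 medz 0.0955
carton 1203 [451.2 260.9] ctr [ 0.4438 -0.4089] size [0.0899 0.0822] ang 15.5 medz 0.0691
[ 18 100 143] [13 26 68] [ 27  20 143]
```

```bash
cat >> h.py <<'E'
TC=np.array([.5378,-.1395]); TA=np.deg2rad(9.15)   # tray centre, angle
SC=np.array([.6067,.1751]); SA=np.deg2rad(18.8)
tx=-np.array([np.cos(TA),np.sin(TA)]); ty=np.array([-tx[1],tx[0]])
def Rt(yaw,lean): return Ro.from_euler('z',yaw)*Ro.from_euler('x',-np.pi/2+lean)
def tray_tip(i,x,z,lean):
    """tip at x (m, rel. hinge along tray x), height z -> TCP"""
    hx=-.06 if i<3 else .06; hy=[-.076,0,.076][i%3]
    xy=TC+tx*(hx+x)+ty*hy; R=Rt(TA+np.pi/2,lean)
    return np.r_[xy,z]-.017*R.as_matrix()[:,1],R
def stand_tip(off,z,yaw=None,side=0.):
    """vertical tool, tip at off mm from block centre towards robot along block axis"""
    a=SA; ax=-np.array([np.cos(a),np.sin(a)]); ay=np.array([-np.sin(a),np.cos(a)])
    R=Rt(a+np.pi/2 if yaw is None else yaw,0)
    return np.r_[SC+ax*off+ay*side,z]-.017*R.as_matrix()[:,1],R
def rows(wps,st=None):
    st=st or status.observe(); R0=Ro.from_euler('xyz',st['tool_rot']); p0=np.array(st['tool_pos'])
    print('at',p0.round(4),np.array(st['tool_rot']).round(3),'op',round(st['opening'],4),'F',np.round(st['contact_force'],1),'t',round(st['time'],2))
    for nm,(p,R) in wps:
        d=R0.inv().apply(p-p0); r=(R0.inv()*R).as_rotvec()
        n=max(np.abs(np.linalg.norm(d))/.0625,np.linalg.norm(r)/np.deg2rad(10.7))
        print(nm,'tcp',p.round(4),'"dx":%.4f,"dy":%.4f,"dz":%.4f,"rx":%.3f,"ry":%.3f,"rz":%.3f'%(*d,*r),'n=%.1f'%n)
E
python3 - <<'E'
from h import *
rows([('prepress4',tray_tip(4,-.026,.11,.55)),('v',tray_tip(4,-.026,.15,0))])
E
```

```text
at [0.1428 0.5049 0.2432] [-1.571e+00  1.000e-03  1.295e+00] op 0.0915 F [ 0.4 -0.2  0.6] t 0.15
prepress4 tcp [ 0.513  -0.1435  0.1245] "dx":-0.5230,"dy":0.1192,"dz":-0.5328,"rx":0.541,"ry":-0.425,"rz":0.119 n=12.1
v tcp [ 0.5042 -0.1449  0.167 ] "dx":-0.5268,"dy":0.0767,"dz":-0.5247,"rx":-0.000,"ry":-0.435,"rz":-0.001 n=12.0
```

```bash
python3 -m creep '[{"dx":-0.527,"dz":-0.525,"ry":-0.435,"gripper":0},{"dx":-0.527,"dz":-0.525,"ry":-0.435,"gripper":0},{"dx":-0.527,"dz":-0.525,"ry":-0.435,"gripper":0},{"dx":-0.527,"dz":-0.525,"ry":-0.435,"gripper":0},{"dx":-0.527,"dz":-0.525,"ry":-0.435,"gripper":0},{"dx":-0.527,"dz":-0.525,"ry":-0.435,"gripper":0},{"dx":-0.527,"dz":-0.525,"ry":-0.435,"gripper":0},{"dx":-0.527,"dz":-0.525,"ry":-0.435,"gripper":0},{"dx":-0.527,"dz":-0.525,"ry":-0.435,"gripper":0},{"dx":-0.527,"dz":-0.525,"ry":-0.435,"gripper":0},{"dx":-0.527,"dz":-0.525,"ry":-0.435,"gripper":0},{"dx":-0.527,"dz":-0.525,"ry":-0.435,"gripper":0},{"dx":-0.527,"dz":-0.525,"ry":-0.435,"gripper":0},{"dx":-0.527,"dz":-0.525,"ry":-0.435,"gripper":0}]' 30
python3 - <<'E'
from h import *
snap('wrist','w1')
rows([('prepress4',tray_tip(4,-.026,.085,.55)),('press4',tray_tip(4,-.026,.056,.55))])
E
```

```text
at [0.1429 0.505  0.2433] [-1.571e+00  1.000e-03  1.295e+00] op 0.0919 F [ 0.7 -0.5  0.4] t 0.2
prepress4 tcp [ 0.513  -0.1435  0.0995] "dx":-0.5230,"dy":0.1442,"dz":-0.5328,"rx":0.541,"ry":-0.425,"rz":0.119 n=12.2
press4 tcp [ 0.513  -0.1435  0.0705] "dx":-0.5230,"dy":0.1732,"dz":-0.5328,"rx":0.541,"ry":-0.425,"rz":0.119 n=12.3invalid input at $[0]: expected keys dx, dy, dz, rx, ry, rz, gripper
```

View pics/w1.png

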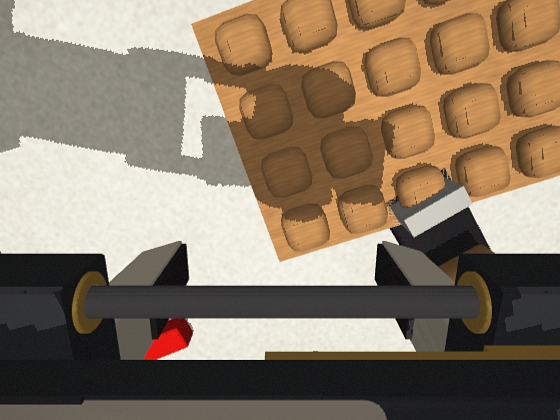

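The call was refused because every row needs all seven keys. The picture is unchanged from the start: egg rack, nothing moved.

```bash
python3 -m creep '[{"dx":-0.527,"dy":0,"dz":-0.525,"rx":0,"ry":-0.435,"rz":0,"gripper":0},{"dx":-0.527,"dy":0,"dz":-0.525,"rx":0,"ry":-0.435,"rz":0,"gripper":0},{"dx":-0.527,"dy":0,"dz":-0.525,"rx":0,"ry":-0.435,"rz":0,"gripper":0},{"dx":-0.527,"dy":0,"dz":-0.525,"rx":0,"ry":-0.435,"rz":0,"gripper":0},{"dx":-0.527,"dy":0,"dz":-0.525,"rx":0,"ry":-0.435,"rz":0,"gripper":0},{"dx":-0.527,"dy":0,"dz":-0.525,"rx":0,"ry":-0.435,"rz":0,"gripper":0},{"dx":-0.527,"dy":0,"dz":-0.525,"rx":0,"ry":-0.435,"rz":0,"gripper":0},{"dx":-0.527,"dy":0,"dz":-0.525,"rx":0,"ry":-0.435,"rz":0,"gripper":0},{"dx":-0.527,"dy":0,"dz":-0.525,"rx":0,"ry":-0.435,"rz":0,"gripper":0},{"dx":-0.527,"dy":0,"dz":-0.525,"rx":0,"ry":-0.435,"rz":0,"gripper":0},{"dx":-0.527,"dy":0,"dz":-0.525,"rx":0,"ry":-0.435,"rz":0,"gripper":0},{"dx":-0.527,"dy":0,"dz":-0.525,"rx":0,"ry":-0.435,"rz":0,"gripper":0},{"dx":-0.527,"dy":0,"dz":-0.525,"rx":0,"ry":-0.435,"rz":0,"gripper":0},{"dx":-0.527,"dy":0,"dz":-0.525,"rx":0,"ry":-0.435,"rz":0,"gripper":0}]' 30
python3 - <<'E'
from h import *
snap('wrist','w2')
rows([('prepress4',tray_tip(4,-.026,.085,.55)),('press4',tray_tip(4,-.026,.056,.55))])
E
```

```text
time: 1.95
tool_pos: [0.5041, -0.1445, 0.2431]
tool_rot: [-1.57, -0.001, 1.729]
contact_force: [-0.5, 0.4, 0.8]
opening: 0.0002
at [ 0.504  -0.1439  0.2434] [-1.57e+00 -1.00e-03  1.73e+00] op 0.0004 F [0.8 0.8 0.3] t 2.0
prepress4 tcp [ 0.513  -0.1435  0.0995] "dx":-0.0012,"dy":0.1439,"dz":-0.0091,"rx":0.549,"ry":0.000,"rz":0.001 n=2.9
press4 tcp [ 0.513  -0.1435  0.0705] "dx":-0.0012,"dy":0.1729,"dz":-0.0092,"rx":0.549,"ry":0.000,"rz":0.001 n=2.9
```

View pics/w2.png

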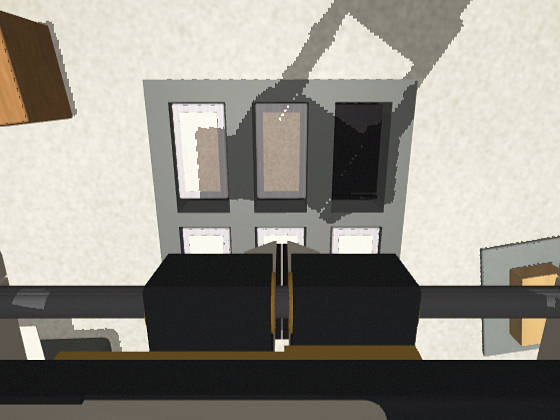

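The wrist view shows the tray squared up below the closed fingers. The tin 4 label is at about (281,150), the empty pocket 3 at about (360,150), and the finger gaps are on the outer side. I'll use this view to cross-check the calibration before pressing.

Run:
```python
from h import *
p=cv2.imread('pics/w2.png')[:,:,::-1]
st=status.observe(); d=np.load('pics/w2_d.npy'); W=cloud('wrist',d,st); z=W[...,2]
print('tin top z',z[150,281],'table',z[40,200])
m=((z>.04)&(z<.06)); m[215:]=0
# tray corner/edge: near-robot edge row & columns
v,u=np.where(m); q=ray('wrist',np.stack([u,v],-1),.05,st)[:,:2]
h=(q-TC)@np.stack([tx,ty],1); print('tray frame x max',np.percentile(h[:,0],99.5),'y',h[:,1].min(),h[:,1].max())
for nm,(x0,y0,x1,y1) in {'4':(245,95,315,205),'5':(160,95,235,205)}.items():
    mm=np.zeros(m.shape,bool); sub=m[y0:y1,x0:x1]; 
    hsv=cv2.cvtColor(p,cv2.COLOR_RGB2HSV)
    # pocket interior dark border: points deeper than .045
    deep=(z[y0:y1,x0:x1]<.044)&(z[y0:y1,x0:x1]>-.01); vv,uu=np.where(deep)
    q=ray('wrist',np.stack([uu+x0,vv+y0],-1),.05,st)[:,:2]; h=(q-TC)@np.stack([tx,ty],1)*1000
    print(nm,'gap pixels',len(vv),np.percentile(h[:,0],[1,50,99]).round(1),np.percentile(h[:,1],[1,50,99]).round(1))
```

```text
tin top z 0.0508142630062805 table 0.0006751241522707785
tray frame x max 0.17381533665860194 y -0.12150851987119651 0.26066490814104115
4 gap pixels 721 [ 12.1  30.3 108.7] [-23.9  14.2  27.1]
5 gap pixels 536 [ 12.1  17.2 108.7] [ 51.7  85.1 101.9]
```

The wrist view agrees with the top-camera pose to about 1–2 mm, so I'll press tin 4.

```bash
python3 -m creep '[{"dx":-0.001,"dy":0.05,"dz":-0.009,"rx":0.18,"ry":0,"rz":0,"gripper":0},{"dx":-0.001,"dy":0.1,"dz":-0.009,"rx":0.36,"ry":0,"rz":0,"gripper":0},{"dx":-0.001,"dy":0.144,"dz":-0.009,"rx":0.55,"ry":0,"rz":0,"gripper":0},{"dx":-0.001,"dy":0.165,"dz":-0.009,"rx":0.55,"ry":0,"rz":0,"gripper":0},{"dx":-0.001,"dy":0.173,"dz":-0.009,"rx":0.55,"ry":0,"rz":0,"gripper":0},{"dx":-0.001,"dy":0.173,"dz":-0.009,"rx":0.55,"ry":0,"rz":0,"gripper":0},{"dx":-0.001,"dy":0.173,"dz":-0.009,"rx":0.55,"ry":0,"rz":0,"gripper":0}]' 30
python3 - <<'E'
from h import *
rows([('p.05',tray_tip(4,-.026,.05,.55)),('p.044',tray_tip(4,-.026,.044,.55)),('p.040',tray_tip(4,-.026,.040,.55)),('p.037',tray_tip(4,-.026,.037,.55))])
E
```

```text
time: 2.88
tool_pos: [0.5146, -0.1451, 0.0743]
tool_rot: [-1.027, 0.003, 1.729]
contact_force: [-0.0, 0.9, 0.2]
opening: 0.0002
at [ 0.5146 -0.1451  0.0743] [-1.027  0.003  1.729] op 0.0002 F [-0.   0.9  0.2] t 2.88
p.05 tcp [ 0.513  -0.1435  0.0645] "dx":0.0018,"dy":0.0090,"dz":-0.0040,"rx":0.006,"ry":-0.002,"rz":-0.002 n=0.2
p.044 tcp [ 0.513  -0.1435  0.0585] "dx":0.0018,"dy":0.0142,"dz":-0.0071,"rx":0.006,"ry":-0.002,"rz":-0.002 n=0.3
p.040 tcp [ 0.513  -0.1435  0.0545] "dx":0.0018,"dy":0.0176,"dz":-0.0091,"rx":0.006,"ry":-0.002,"rz":-0.002 n=0.3
p.037 tcp [ 0.513  -0.1435  0.0515] "dx":0.0018,"dy":0.0202,"dz":-0.0107,"rx":0.006,"ry":-0.002,"rz":-0.002 n=0.4
```

```bash
python3 -m creep '[{"dx":0.002,"dy":0.009,"dz":-0.004,"rx":0.003,"ry":0,"rz":0,"gripper":0},{"dx":0.002,"dy":0.014,"dz":-0.007,"rx":0.003,"ry":0,"rz":0,"gripper":0},{"dx":0.002,"dy":0.014,"dz":-0.007,"rx":0.003,"ry":0,"rz":0,"gripper":0},{"dx":0.002,"dy":0.014,"dz":-0.007,"rx":0.003,"ry":0,"rz":0,"gripper":0}]' 30
python3 -m creep '[{"dx":0,"dy":0.002,"dz":-0.001,"rx":0,"ry":0,"rz":0,"gripper":0},{"dx":0,"dy":0.003,"dz":-0.002,"rx":0,"ry":0,"rz":0,"gripper":0},{"dx":0,"dy":0.003,"dz":-0.002,"rx":0,"ry":0,"rz":0,"gripper":0}]' 30
python3 - <<'E'
from h import *
snap('scene','s1')
rows([('p.040',tray_tip(4,-.026,.040,.55)),('p.037',tray_tip(4,-.026,.037,.55))])
E
```

```text
time: 3.38
tool_pos: [0.5123, -0.1426, 0.055]
tool_rot: [-1.018, -0.0, 1.73]
contact_force: [3.6, 0.0, 1.5]
opening: 0.0004
time: 3.75
tool_pos: [0.5126, -0.1426, 0.0534]
tool_rot: [-1.019, 0.001, 1.73]
contact_force: [4.4, 2.1, 13.9]
opening: 0.0005
at [ 0.5126 -0.1426  0.0534] [-1.019e+00  1.000e-03  1.730e+00] op -0.0002 F [ 5.5  1.5 14.4] t 3.8
p.040 tcp [ 0.513  -0.1435  0.0545] "dx":-0.0010,"dy":-0.0010,"dz":0.0004,"rx":-0.002,"ry":-0.001,"rz":-0.001 n=0.0
p.037 tcp [ 0.513  -0.1435  0.0515] "dx":-0.0010,"dy":0.0015,"dz":-0.0012,"rx":-0.002,"ry":-0.001,"rz":-0.001 n=0.0
```

The force jumped to 14 N with the tip 11 mm below the tray top, so the seat is at its stop. Now I'll retract, open and grasp.

```bash
cat >> h.py <<'E'
def graspwps(i,dx=0,dz=0):
    return [('up',tray_tip(i,-.032,.10,.55)),('pre',tray_tip(i,.0249-.0209+dx,.0582+.0341+dz,.55)),('g',tray_tip(i,.0249+dx,.0582+dz,.55)),('lift',tray_tip(i,.0249+dx,.16,.55))]
E
python3 - <<'E'
from h import *
rows(graspwps(4))
E
```

```text
at [ 0.5126 -0.1426  0.0534] [-1.019e+00  1.000e-03  1.730e+00] op -0.0002 F [ 5.5  1.5 14.4] t 3.8
up tcp [ 0.5189 -0.1425  0.1145] "dx":-0.0010,"dy":-0.0553,"dz":0.0268,"rx":-0.002,"ry":-0.001,"rz":-0.001 n=1.0
pre tcp [ 0.4834 -0.1483  0.1068] "dx":-0.0010,"dy":-0.0298,"dz":0.0534,"rx":-0.002,"ry":-0.001,"rz":-0.001 n=1.0
g tcp [ 0.4628 -0.1516  0.0727] "dx":-0.0010,"dy":0.0101,"dz":0.0533,"rx":-0.002,"ry":-0.001,"rz":-0.001 n=0.9
lift tcp [ 0.4628 -0.1516  0.1745] "dx":-0.0011,"dy":-0.0765,"dz":0.1067,"rx":-0.002,"ry":-0.001,"rz":-0.001 n=2.1
```

```bash
python3 -m creep '[{"dx":-0.001,"dy":-0.055,"dz":0.027,"rx":0,"ry":0,"rz":0,"gripper":0},{"dx":-0.001,"dy":-0.055,"dz":0.027,"rx":0,"ry":0,"rz":0,"gripper":0.8},{"dx":-0.001,"dy":-0.03,"dz":0.053,"rx":0,"ry":0,"rz":0,"gripper":0.8},{"dx":-0.001,"dy":-0.03,"dz":0.053,"rx":0,"ry":0,"rz":0,"gripper":0.8},{"dx":-0.001,"dy":-0.03,"dz":0.053,"rx":0,"ry":0,"rz":0,"gripper":0.8},{"dx":-0.001,"dy":-0.03,"dz":0.053,"rx":0,"ry":0,"rz":0,"gripper":0.8}]' 30
python3 - <<'E'
from h import *
snap('wrist','w3');snap('scene','s2')
rows(graspwps(4))
E
```

```text
time: 4.55
tool_pos: [0.4839, -0.1483, 0.1047]
tool_rot: [-1.018, 0.0, 1.73]
contact_force: [0.1, 0.1, 0.3]
opening: 0.0464
at [ 0.4838 -0.1482  0.1047] [-1.018  0.     1.73 ] op 0.0541 F [ 0.6  0.4 -0.4] t 4.65
up tcp [ 0.5189 -0.1425  0.1145] "dx":0.0000,"dy":-0.0270,"dz":-0.0251,"rx":-0.003,"ry":-0.000,"rz":0.000 n=0.6
pre tcp [ 0.4834 -0.1483  0.1068] "dx":0.0000,"dy":-0.0016,"dz":0.0015,"rx":-0.003,"ry":-0.000,"rz":0.000 n=0.0
g tcp [ 0.4628 -0.1516  0.0727] "dx":0.0000,"dy":0.0384,"dz":0.0014,"rx":-0.003,"ry":-0.000,"rz":0.000 n=0.6
lift tcp [ 0.4628 -0.1516  0.1745] "dx":0.0000,"dy":-0.0482,"dz":0.0548,"rx":-0.003,"ry":-0.000,"rz":0.000 n=1.2
```

View pics/w3.png

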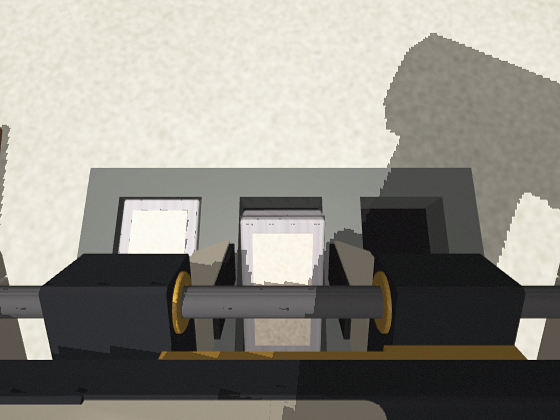

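View pics/s2.png

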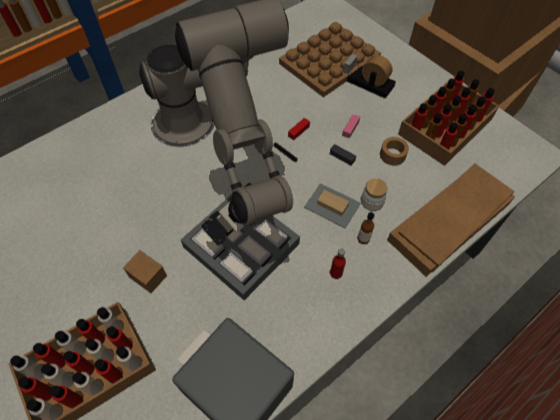

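The wrist view shows tin 4 tipped up and centred between the fingers (raised edge at about 282,212). I'll check its tilt from depth.

```bash
cat >> h.py <<'E'
def tiltcheck(name,st,i,box=(255,222,312,275)):
    d=np.load(f'pics/{name}_d.npy'); W=cloud('wrist',d,st); x0,y0,x1,y1=box
    P=W[y0:y1,x0:x1].reshape(-1,3); P=P[(P[:,2]>.055)&(P[:,2]<.08)]
    hx=-.06 if i<3 else .06; hy=[-.076,0,.076][i%3]
    x=(P[:,:2]-TC)@tx-hx; y=(P[:,:2]-TC)@ty-hy
    a=np.polyfit(x,P[:,2],1); print('n',len(P),'slope tilt',np.arctan(a[0]).round(3),'z at x=.025',np.polyval(a,.025).round(4),'(exp .0688)','xmax',x.max().round(4),'(exp .031) y',y.mean().round(4))
E
python3 - <<'E'
from h import *
tiltcheck('w3',status.observe(),4)
E
```

```text
n 2947 slope tilt 0.534 z at x=.025 0.0697 (exp .0688) xmax 0.0282 (exp .031) y 0.0006
```

```bash
python3 -m creep '[{"dx":0,"dy":0,"dz":0.001,"rx":0,"ry":0,"rz":0,"gripper":0.8},{"dx":0,"dy":0,"dz":0.001,"rx":0,"ry":0,"rz":0,"gripper":0.8},{"dx":0,"dy":0.02,"dz":0.001,"rx":0,"ry":0,"rz":0,"gripper":0.8},{"dx":0,"dy":0.038,"dz":0.001,"rx":0,"ry":0,"rz":0,"gripper":0.8},{"dx":0,"dy":0.038,"dz":0.001,"rx":0,"ry":0,"rz":0,"gripper":0.8},{"dx":0,"dy":0.038,"dz":0.001,"rx":0,"ry":0,"rz":0,"gripper":0.8},{"dx":0,"dy":0.038,"dz":0.001,"rx":0,"ry":0,"rz":0,"gripper":0.4},{"dx":0,"dy":0.038,"dz":0.001,"rx":0,"ry":0,"rz":0,"gripper":0.2},{"dx":0,"dy":0.038,"dz":0.001,"rx":0,"ry":0,"rz":0,"gripper":0.2},{"dx":0,"dy":0.038,"dz":0.001,"rx":0,"ry":0,"rz":0,"gripper":0.2},{"dx":0,"dy":0.038,"dz":0.001,"rx":0,"ry":0,"rz":0,"gripper":0.2}]' 40
python3 - <<'E'
from h import *
rows(graspwps(4)[2:]+[('over',stand_tip(.033,.16)),('mid',tray_tip(4,.0249,.22,0))])
E
```

```text
time: 6.02
tool_pos: [0.4629, -0.1515, 0.0732]
tool_rot: [-1.018, 0.0, 1.73]
contact_force: [0.7, 1.0, 2.3]
opening: 0.0472
at [ 0.4629 -0.1515  0.0732] [-1.018  0.     1.73 ] op 0.0472 F [0.7 1.  2.3] t 6.03
g tcp [ 0.4628 -0.1516  0.0727] "dx":-0.0000,"dy":0.0005,"dz":-0.0001,"rx":-0.003,"ry":-0.000,"rz":0.000 n=0.0
lift tcp [ 0.4628 -0.1516  0.1745] "dx":-0.0000,"dy":-0.0861,"dz":0.0533,"rx":-0.003,"ry":-0.000,"rz":0.000 n=1.6
over tcp [0.5755 0.1645 0.177 ] "dx":0.2941,"dy":-0.1730,"dz":-0.0828,"rx":-0.551,"ry":-0.165,"rz":0.047 n=5.6
mid tcp [ 0.454 -0.153  0.237] "dx":-0.0000,"dy":-0.1347,"dz":0.0937,"rx":-0.553,"ry":-0.000,"rz":0.000 n=3.0
```

```bash
python3 -m creep '[{"dx":0,"dy":-0.02,"dz":0.0125,"rx":0,"ry":0,"rz":0,"gripper":0.2},{"dx":0,"dy":-0.043,"dz":0.027,"rx":0,"ry":0,"rz":0,"gripper":0.2},{"dx":0,"dy":-0.086,"dz":0.053,"rx":0,"ry":0,"rz":0,"gripper":0.2},{"dx":0,"dy":-0.11,"dz":0.07,"rx":-0.1,"ry":0,"rz":0,"gripper":0.2},{"dx":0.05,"dy":-0.13,"dz":0.05,"rx":-0.2,"ry":-0.03,"rz":0.01,"gripper":0.2},{"dx":0.1,"dy":-0.14,"dz":0.02,"rx":-0.3,"ry":-0.06,"rz":0.02,"gripper":0.2},{"dx":0.15,"dy":-0.15,"dz":-0.01,"rx":-0.4,"ry":-0.1,"rz":0.03,"gripper":0.2},{"dx":0.2,"dy":-0.16,"dz":-0.04,"rx":-0.5,"ry":-0.13,"rz":0.04,"gripper":0.2},{"dx":0.25,"dy":-0.17,"dz":-0.07,"rx":-0.551,"ry":-0.165,"rz":0.047,"gripper":0.2},{"dx":0.294,"dy":-0.173,"dz":-0.083,"rx":-0.551,"ry":-0.165,"rz":0.047,"gripper":0.2},{"dx":0.294,"dy":-0.173,"dz":-0.083,"rx":-0.551,"ry":-0.165,"rz":0.047,"gripper":0.2},{"dx":0.294,"dy":-0.173,"dz":-0.083,"rx":-0.551,"ry":-0.165,"rz":0.047,"gripper":0.2}]' 40
python3 - <<'E'
from h import *
snap('wrist','w4');snap('scene','s4')
rows([('over',stand_tip(.033,.16)),('low',stand_tip(.033,.05))])
E
```

```text
time: 7.52
tool_pos: [0.5751, 0.1639, 0.1762]
tool_rot: [-1.568, 0.0, 1.9]
contact_force: [1.9, 0.2, -1.3]
opening: 0.0475
at [0.5755 0.1631 0.1766] [-1.57   0.     1.898] op 0.0476 F [-0.7 -0.8 -0.9] t 7.62
over tcp [0.5755 0.1645 0.177 ] "dx":0.0013,"dy":-0.0004,"dz":-0.0004,"rx":-0.001,"ry":-0.001,"rz":-0.000 n=0.0
low tcp [0.5755 0.1645 0.067 ] "dx":0.0013,"dy":0.1096,"dz":-0.0005,"rx":-0.001,"ry":-0.001,"rz":-0.000 n=1.8
```

View pics/w4.png

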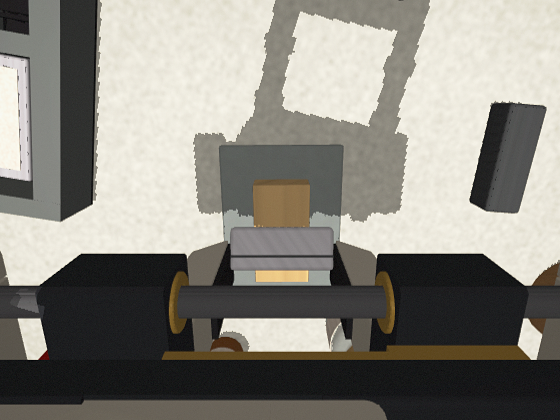

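View pics/s4.png

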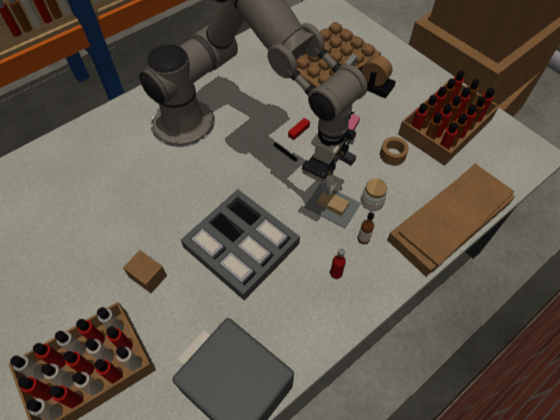

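The wrist view shows only the tin's end face (about 282,250), with the block visible beyond it, so the tin has swung down and hangs vertically from the pads. I'll lay it down on free bench space and regrip it at its middle. First I'll check that the space is free.

Run:
```python
from h import *
print(ray('top',[[210,281],[211,322],[168,320],[156,247]],.01).round(3))
d=np.load('pics/w4_d.npy'); st=status.observe(); W=cloud('wrist',d,st)
for u,v in [(281,232),(281,240),(281,248),(281,256),(281,264),(281,268)]: print(v,W[v,u].round(4))
R=Rt(SA+np.pi/2,0); a=np.array([np.cos(SA),np.sin(SA)]); A=np.array([.49,.10])
rows([('aboveA',(np.r_[A,.177],R)),('touch',(np.r_[A,.097],R)),('mid',(np.r_[A-a*.055,.056+.017],R)),('flat',(np.r_[A-a*.0775,.028],R))])
```

```text
[[0.398 0.196 0.01 ]
 [0.295 0.191 0.01 ]
 [0.3   0.301 0.01 ]
 [0.487 0.338 0.01 ]]
232 [0.5588 0.156  0.1648]
240 [0.5621 0.1571 0.1661]
248 [0.5653 0.1582 0.1673]
256 [0.5683 0.1592 0.1692]
264 [0.572  0.1605 0.1693]
268 [0.5729 0.1608 0.1716]
at [0.5755 0.1631 0.1766] [-1.57   0.     1.898] op 0.0476 F [-0.7 -0.8 -0.9] t 7.62
aboveA tcp [0.49  0.1   0.177] "dx":-0.0323,"dy":-0.0003,"dz":0.1013,"rx":-0.001,"ry":-0.001,"rz":-0.000 n=1.7
touch tcp [0.49  0.1   0.097] "dx":-0.0322,"dy":0.0797,"dz":0.1012,"rx":-0.001,"ry":-0.001,"rz":-0.000 n=2.1
mid tcp [0.4379 0.0823 0.073 ] "dx":-0.0323,"dy":0.1038,"dz":0.1561,"rx":-0.001,"ry":-0.001,"rz":-0.000 n=3.0
flat tcp [0.4166 0.075  0.028 ] "dx":-0.0323,"dy":0.1488,"dz":0.1786,"rx":-0.001,"ry":-0.001,"rz":-0.000 n=3.8
```

```bash
python3 -m creep '[{"dx":-0.016,"dy":0,"dz":0.05,"rx":0,"ry":0,"rz":0,"gripper":0.2},{"dx":-0.032,"dy":0,"dz":0.101,"rx":0,"ry":0,"rz":0,"gripper":0.2},{"dx":-0.032,"dy":0.04,"dz":0.101,"rx":0,"ry":0,"rz":0,"gripper":0.2},{"dx":-0.032,"dy":0.075,"dz":0.101,"rx":0,"ry":0,"rz":0,"gripper":0.2},{"dx":-0.032,"dy":0.08,"dz":0.101,"rx":0,"ry":0,"rz":0,"gripper":0.2},{"dx":-0.032,"dy":0.08,"dz":0.101,"rx":0,"ry":0,"rz":0,"gripper":0.2}]' 25
python3 - <<'E'
from h import *
snap('wrist','w5');snap('scene','s5'); st=status.observe(); rows([],st)
d=np.load('pics/w5_d.npy'); W=cloud('wrist',d,st)
for v in [228,232,240,248,256,264,268]: print(v,W[v,281].round(4))
E
```

```text
time: 8.38
tool_pos: [0.4909, 0.1008, 0.0976]
tool_rot: [-1.571, 0.0, 1.898]
contact_force: [0.6, -0.1, -1.4]
opening: 0.0474
at [0.4911 0.1011 0.0979] [-1.572e+00  1.000e-03  1.899e+00] op 0.0477 F [-0.1  0.1 -0.9] t 8.47
228 [0.4727 0.0934 0.0859]
232 [0.4742 0.0939 0.0867]
240 [0.4777 0.0951 0.0874]
248 [0.4809 0.0962 0.0887]
256 [0.4835 0.0971 0.0915]
264 [0.4869 0.0982 0.0922]
268 [0.4887 0.0988 0.0925]
```

View pics/w5.png

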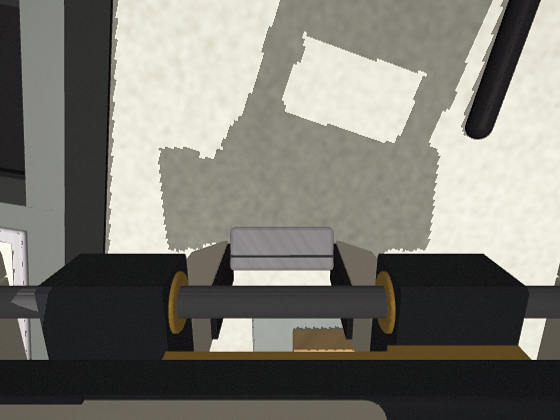

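The wrist view still shows the end face at (282,250), with the tin drooping about 65° from level and clear bench below. I'll lay it down with a diagonal inward-and-down move.

```bash
python3 -m creep '[{"dx":0,"dy":0.008,"dz":0,"rx":0,"ry":0,"rz":0,"gripper":0.2},{"dx":0,"dy":0.02,"dz":0.008,"rx":0,"ry":0,"rz":0,"gripper":0.2},{"dx":0,"dy":0.032,"dz":0.022,"rx":0,"ry":0,"rz":0,"gripper":0.2},{"dx":0,"dy":0.045,"dz":0.034,"rx":0,"ry":0,"rz":0,"gripper":0.2},{"dx":0,"dy":0.055,"dz":0.042,"rx":0,"ry":0,"rz":0,"gripper":0.2},{"dx":0,"dy":0.062,"dz":0.046,"rx":0,"ry":0,"rz":0,"gripper":0.2},{"dx":0,"dy":0.062,"dz":0.046,"rx":0,"ry":0,"rz":0,"gripper":0.2}]' 20
python3 - <<'E'
from h import *
snap('wrist','w6');snap('scene','s6'); st=status.observe(); rows([],st)
d=np.load('pics/w6_d.npy'); W=cloud('wrist',d,st)
for v in [228,232,240,248,256,264,268]: print(v,W[v,281].round(4))
E
```

```text
time: 9.35
tool_pos: [0.4467, 0.0865, 0.0345]
tool_rot: [-1.57, -0.0, 1.899]
contact_force: [-0.1, 0.0, -0.2]
opening: 0.0477
at [0.4468 0.0865 0.0348] [-1.57  -0.     1.899] op 0.0477 F [ 0.4 -0.9 -0.3] t 9.45
228 [0.4261 0.078  0.0291]
232 [0.4281 0.0787 0.0286]
240 [0.4316 0.0799 0.0288]
248 [0.4355 0.0812 0.0282]
256 [0.4393 0.0825 0.0281]
264 [0.4434 0.0839 0.0274]
268 [0.4446 0.0843 0.0289]
```

View pics/w6.png

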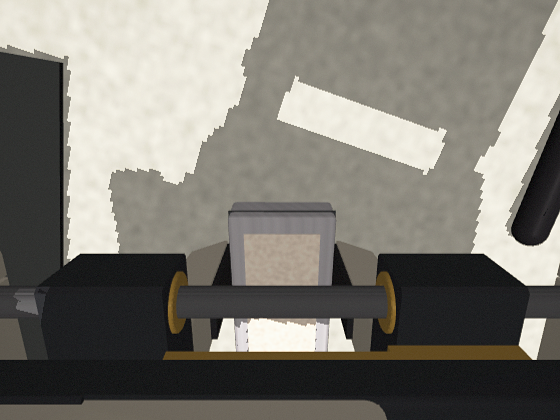

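The tin is nearly level again (label visible at 282,260, top at z≈0.028). I'll lower it, release, and look for the centre.

```bash
python3 -m creep '[{"dx":0,"dy":0.004,"dz":0.001,"rx":0,"ry":0,"rz":0,"gripper":0.2},{"dx":0,"dy":0.008,"dz":0.001,"rx":0,"ry":0,"rz":0,"gripper":0.2},{"dx":0,"dy":0.008,"dz":0.001,"rx":0,"ry":0,"rz":0,"gripper":0.7},{"dx":0,"dy":0.008,"dz":0.001,"rx":0,"ry":0,"rz":0,"gripper":0.7},{"dx":0,"dy":0.008,"dz":0.001,"rx":0,"ry":0,"rz":0,"gripper":0.7},{"dx":0,"dy":-0.06,"dz":-0.033,"rx":0,"ry":0,"rz":0,"gripper":0.7},{"dx":0,"dy":-0.06,"dz":-0.033,"rx":0,"ry":0,"rz":0,"gripper":0.7},{"dx":0,"dy":-0.06,"dz":-0.033,"rx":0,"ry":0,"rz":0,"gripper":0.7},{"dx":0,"dy":-0.06,"dz":-0.033,"rx":0,"ry":0,"rz":0,"gripper":0.7}]' 20
python3 - <<'E'
from h import *
snap('wrist','w7');p,d,st=snap('top','t7'); st=status.observe(); rows([],st)
W=cloud('top',d); z=W[...,2]
m=(z>.010)&(z<.035); m[:, :]&=(W[...,0]>.38)&(W[...,0]<.53)&(W[...,1]>.02)&(W[...,1]<.15)
v,u=np.where(m); print(len(v), u.min() if len(u) else '', u.max() if len(u) else '')
if len(v): print(rect(ray('top',np.stack([u,v],-1),.02)[:,:2]))
E
```

```text
time: 10.58
tool_pos: [0.4769, 0.0971, 0.0938]
tool_rot: [-1.568, -0.001, 1.899]
contact_force: [-0.7, 0.7, -0.4]
opening: 0.0643
at [0.4769 0.0971 0.0937] [-1.568e+00 -1.000e-03  1.899e+00] op 0.0644 F [-0.1 -0.4  0.3] t 10.68
199 242 256
(array([0.43519449, 0.08865733]), array([0.04063472, 0.03740724]), 18.22069549560547)
```

View pics/w7.png

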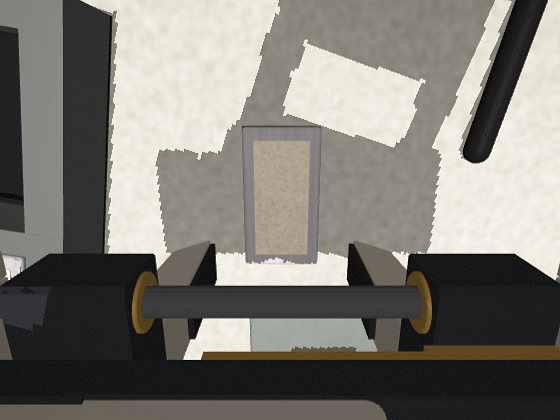

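View pics/t7.png

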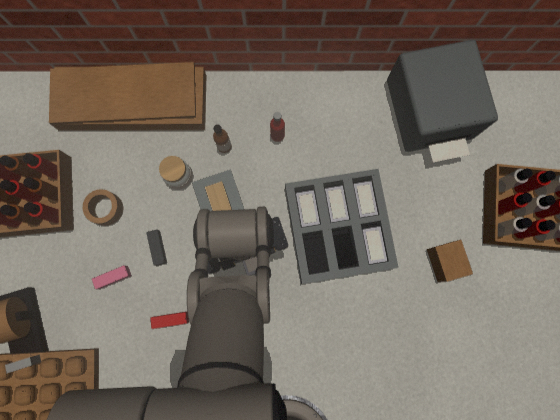

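The wrist view shows the tin flat on the table, with corners at about (243,126), (320,126), (318,262) and (246,262). Next I'll compute its pose.

```bash
cat >> h.py <<'E'
def wtin(name,st,ztop,box=(180,100,380,265),band=.009):
    d=np.load(f'pics/{name}_d.npy'); W=cloud('wrist',d,st); x0,y0,x1,y1=box
    m=np.zeros(d.shape,np.uint8); m[y0:y1,x0:x1]=(abs(W[y0:y1,x0:x1,2]-ztop)<band)
    n,l,s,c=cv2.connectedComponentsWithStats(m); i=1+np.argmax(s[1:,4]); v,u=np.where(l==i)
    r=rect(ray('wrist',np.stack([u,v],-1),ztop,st)[:,:2]); print('z',np.median(W[v,u,2]).round(4),'tin c',r[0].round(4),'size',r[1].round(4),'ang',round(r[2],1)); return r
E
python3 - <<'E'
from h import *
st=status.observe(); r=wtin('w7',st,.02)
a=np.deg2rad(r[2]); R=Rt(a+np.pi/2,0)
rows([('above',(np.r_[r[0],.06],R)),('g',(np.r_[r[0],.024],R)),('l',(np.r_[r[0],.14],R))])
E
```

```text
z 0.02 tin c [0.461  0.0902] size [0.0892 0.0475] ang 18.8
at [0.4769 0.0971 0.0937] [-1.568e+00 -1.000e-03  1.899e+00] op 0.0644 F [-0.1 -0.4  0.3] t 10.68
above tcp [0.461  0.0902 0.06  ] "dx":-0.0014,"dy":0.0337,"dz":0.0172,"rx":-0.003,"ry":0.001,"rz":0.001 n=0.6
g tcp [0.461  0.0902 0.024 ] "dx":-0.0015,"dy":0.0697,"dz":0.0171,"rx":-0.003,"ry":0.001,"rz":0.001 n=1.1
l tcp [0.461  0.0902 0.14  ] "dx":-0.0014,"dy":-0.0463,"dz":0.0174,"rx":-0.003,"ry":0.001,"rz":0.001 n=0.8
```

```bash
python3 -m creep '[{"dx":-0.001,"dy":0.034,"dz":0.017,"rx":-0.002,"ry":0,"rz":0,"gripper":0.7},{"dx":-0.001,"dy":0.06,"dz":0.017,"rx":-0.002,"ry":0,"rz":0,"gripper":0.7},{"dx":-0.001,"dy":0.07,"dz":0.017,"rx":-0.002,"ry":0,"rz":0,"gripper":0.7},{"dx":-0.001,"dy":0.07,"dz":0.017,"rx":-0.002,"ry":0,"rz":0,"gripper":0.7},{"dx":-0.001,"dy":0.07,"dz":0.017,"rx":-0.002,"ry":0,"rz":0,"gripper":0.3},{"dx":-0.001,"dy":0.07,"dz":0.017,"rx":-0.002,"ry":0,"rz":0,"gripper":0.3},{"dx":-0.001,"dy":0.07,"dz":0.017,"rx":-0.002,"ry":0,"rz":0,"gripper":0.3},{"dx":-0.001,"dy":0.04,"dz":0.017,"rx":-0.002,"ry":0,"rz":0,"gripper":0.3},{"dx":-0.001,"dy":-0.01,"dz":0.017,"rx":-0.002,"ry":0,"rz":0,"gripper":0.3},{"dx":-0.001,"dy":-0.01,"dz":0.017,"rx":-0.002,"ry":0,"rz":0,"gripper":0.3}]' 40
python3 - <<'E'
from h import *
snap('wrist','w8')
rows([('over',stand_tip(0,.09)),('pl',stand_tip(0,.038))])
E
```

```text
time: 11.92
tool_pos: [0.4644, 0.0909, 0.1079]
tool_rot: [-1.579, 0.002, 1.9]
contact_force: [0.1, 0.4, -2.1]
opening: 0.0475
at [0.463  0.0908 0.1061] [-1.576e+00  1.000e-03  1.899e+00] op 0.0477 F [-0.1  0.1 -2.5] t 11.97
over tcp [0.6067 0.1751 0.107 ] "dx":0.0334,"dy":-0.0002,"dz":-0.1632,"rx":0.005,"ry":0.001,"rz":-0.001 n=2.7
pl tcp [0.6067 0.1751 0.055 ] "dx":0.0335,"dy":0.0518,"dz":-0.1629,"rx":0.005,"ry":0.001,"rz":-0.001 n=2.8
```

View pics/w8.png

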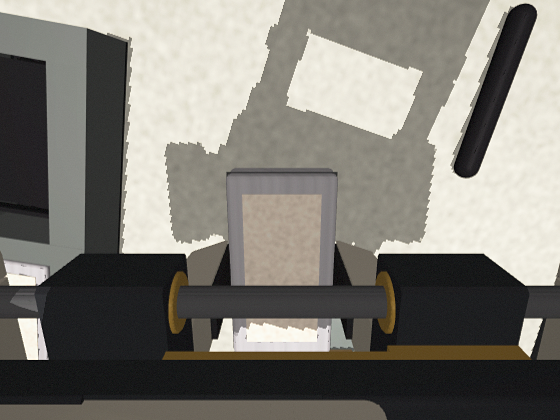

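The tin is held level at its middle. I'll carry it over the block and lower it.

```bash
python3 -m creep '[{"dx":0.012,"dy":-0.004,"dz":-0.054,"rx":0,"ry":0,"rz":0,"gripper":0.3},{"dx":0.023,"dy":-0.004,"dz":-0.108,"rx":0,"ry":0,"rz":0,"gripper":0.3},{"dx":0.033,"dy":0,"dz":-0.15,"rx":0,"ry":0,"rz":0,"gripper":0.3},{"dx":0.033,"dy":0,"dz":-0.163,"rx":0,"ry":0,"rz":0,"gripper":0.3},{"dx":0.033,"dy":0.02,"dz":-0.163,"rx":0,"ry":0,"rz":0,"gripper":0.3},{"dx":0.033,"dy":0.04,"dz":-0.163,"rx":0,"ry":0,"rz":0,"gripper":0.3},{"dx":0.033,"dy":0.045,"dz":-0.163,"rx":0,"ry":0,"rz":0,"gripper":0.3},{"dx":0.033,"dy":0.045,"dz":-0.163,"rx":0,"ry":0,"rz":0,"gripper":0.3}]' 40
python3 - <<'E'
from h import *
snap('wrist','w9')
rows([('pl',stand_tip(0,.038))])
E
```

```text
time: 12.98
tool_pos: [0.6054, 0.1745, 0.059]
tool_rot: [-1.57, -0.0, 1.899]
contact_force: [-1.1, -0.3, -0.5]
opening: 0.0469
at [0.6059 0.1746 0.0599] [-1.572  0.     1.899] op 0.0475 F [-0.4  0.6 -1.6] t 13.03
pl tcp [0.6067 0.1751 0.055 ] "dx":0.0002,"dy":0.0049,"dz":-0.0009,"rx":0.001,"ry":0.000,"rz":-0.000 n=0.1
```

View pics/w9.png

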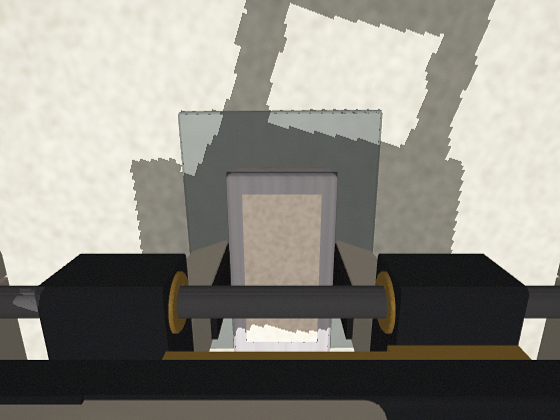

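The foot plate (178–381) and the tin (227–337) share the same centreline. I'll lower the last 5 mm and release.

```bash
python3 -m creep '[{"dx":0,"dy":0.003,"dz":-0.001,"rx":0,"ry":0,"rz":0,"gripper":0.3},{"dx":0,"dy":0.006,"dz":-0.001,"rx":0,"ry":0,"rz":0,"gripper":0.3},{"dx":0,"dy":0.006,"dz":-0.001,"rx":0,"ry":0,"rz":0,"gripper":0.3}]' 20
python3 -m creep '[{"dx":0,"dy":0,"dz":0,"rx":0,"ry":0,"rz":0,"gripper":0.65},{"dx":0,"dy":0,"dz":0,"rx":0,"ry":0,"rz":0,"gripper":0.65},{"dx":0,"dy":0,"dz":0,"rx":0,"ry":0,"rz":0,"gripper":0.65},{"dx":0,"dy":-0.05,"dz":0.0,"rx":0,"ry":0,"rz":0,"gripper":0.65},{"dx":0,"dy":-0.08,"dz":0.03,"rx":0,"ry":0,"rz":0,"gripper":0.65},{"dx":0,"dy":-0.08,"dz":0.03,"rx":0,"ry":0,"rz":0,"gripper":0.65},{"dx":0,"dy":-0.08,"dz":0.03,"rx":0,"ry":0,"rz":0,"gripper":0.65}]' 20
python3 - <<'E'
from h import *
snap('wrist','w10'); st=status.observe(); r=wtin('w10',st,.05,band=.008); 
rows([('transit',tray_tip(1,-.026,.2,0)),('prepress1',tray_tip(1,-.026,.075,.55)),('press',tray_tip(1,-.026,.042,.55))],st)
E
```

```text
time: 13.4
tool_pos: [0.6074, 0.175, 0.0555]
tool_rot: [-1.574, 0.0, 1.899]
contact_force: [-2.9, -1.5, 5.0]
opening: 0.0479
time: 14.28
tool_pos: [0.5785, 0.1653, 0.1334]
tool_rot: [-1.572, -0.0, 1.899]
contact_force: [-0.4, 0.7, -0.9]
opening: 0.0598
z 0.0495 tin c [0.586  0.1665] size [0.0502 0.0474] ang 18.8
at [0.5783 0.1653 0.1328] [-1.571 -0.     1.899] op 0.0596 F [ 0.7 -0.1 -0.2] t 14.32
transit tcp [ 0.6227 -0.1258  0.217 ] "dx":-0.2898,"dy":-0.0842,"dz":0.0519,"rx":-0.000,"ry":0.169,"rz":0.000 n=4.9
prepress1 tcp [ 0.6315 -0.1244  0.0895] "dx":-0.2914,"dy":0.0433,"dz":0.0432,"rx":0.549,"ry":0.165,"rz":-0.046 n=4.8
press tcp [ 0.6315 -0.1244  0.0565] "dx":-0.2914,"dy":0.0763,"dz":0.0432,"rx":0.549,"ry":0.165,"rz":-0.046 n=4.9
```

View pics/w10.png

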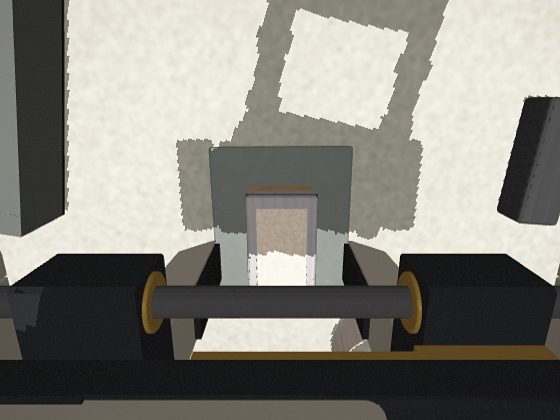

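Tin 4 sits squarely on the block: tin spans 247–317, block edge below it 249–311. Next is tin 1. I'll also get the red bottle's exact place.

```bash
python3 -m creep '[{"dx":-0.02,"dy":-0.04,"dz":0.03,"rx":0,"ry":0,"rz":0,"gripper":0},{"dx":-0.07,"dy":-0.08,"dz":0.05,"rx":0,"ry":0.03,"rz":0,"gripper":0},{"dx":-0.13,"dy":-0.084,"dz":0.052,"rx":0,"ry":0.08,"rz":0,"gripper":0},{"dx":-0.19,"dy":-0.084,"dz":0.052,"rx":0,"ry":0.12,"rz":0,"gripper":0},{"dx":-0.25,"dy":-0.084,"dz":0.052,"rx":0,"ry":0.169,"rz":0,"gripper":0},{"dx":-0.29,"dy":-0.07,"dz":0.05,"rx":0.1,"ry":0.169,"rz":0,"gripper":0},{"dx":-0.291,"dy":-0.03,"dz":0.047,"rx":0.28,"ry":0.168,"rz":-0.02,"gripper":0},{"dx":-0.291,"dy":0.01,"dz":0.045,"rx":0.45,"ry":0.166,"rz":-0.04,"gripper":0},{"dx":-0.291,"dy":0.043,"dz":0.043,"rx":0.549,"ry":0.165,"rz":-0.046,"gripper":0},{"dx":-0.291,"dy":0.043,"dz":0.043,"rx":0.549,"ry":0.165,"rz":-0.046,"gripper":0},{"dx":-0.291,"dy":0.043,"dz":0.043,"rx":0.549,"ry":0.165,"rz":-0.046,"gripper":0},{"dx":-0.291,"dy":0.043,"dz":0.043,"rx":0.549,"ry":0.165,"rz":-0.046,"gripper":0}]' 30
python3 - <<'E'
from h import *
rows([('p.050',tray_tip(1,-.026,.05,.55)),('p.044',tray_tip(1,-.026,.044,.55)),('p.039',tray_tip(1,-.026,.039,.55))])
d=np.load('pics/top0_d.npy'); W=cloud('top',d)
for nm,(x0,y0,x1,y1) in {'red':(262,105,295,145),'amber':(208,118,235,160)}.items():
    P=W[y0:y1,x0:x1].reshape(-1,3); P=P[P[:,2]>.02]; print(nm,P[:,0].min().round(3),P[:,0].max().round(3),P[:,1].min().round(3),P[:,1].max().round(3),P[:,2].max().round(3)); Q=P[P[:,2]>.12]; print(Q.mean(0))
E
```

```text
time: 15.82
tool_pos: [0.6325, -0.1247, 0.0947]
tool_rot: [-1.028, 0.003, 1.73]
contact_force: [0.1, -0.6, 0.3]
opening: 0.0005
at [ 0.6325 -0.1247  0.0947] [-1.028  0.003  1.73 ] op 0.0005 F [ 0.1 -0.6  0.3] t 15.82
p.050 tcp [ 0.6315 -0.1244  0.0645] "dx":0.0005,"dy":0.0264,"dz":-0.0147,"rx":0.008,"ry":-0.002,"rz":-0.002 n=0.5
p.044 tcp [ 0.6315 -0.1244  0.0585] "dx":0.0005,"dy":0.0316,"dz":-0.0178,"rx":0.008,"ry":-0.002,"rz":-0.002 n=0.6
p.039 tcp [ 0.6315 -0.1244  0.0535] "dx":0.0005,"dy":0.0358,"dz":-0.0204,"rx":0.008,"ry":-0.002,"rz":-0.002 n=0.7
red 0.381 0.806 0.003 0.04 1.209
[0.75973733 0.02013529 0.2230275 ]
amber 0.381 0.778 0.014 0.183 1.209
[0.72260041 0.15026227 0.24567173]
```

```bash
python3 -m creep '[{"dx":0,"dy":0.013,"dz":-0.007,"rx":0.002,"ry":0,"rz":0,"gripper":0},{"dx":0,"dy":0.027,"dz":-0.015,"rx":0.002,"ry":0,"rz":0,"gripper":0},{"dx":0,"dy":0.027,"dz":-0.015,"rx":0.002,"ry":0,"rz":0,"gripper":0},{"dx":0,"dy":0.027,"dz":-0.015,"rx":0.002,"ry":0,"rz":0,"gripper":0}]' 30
python3 - <<'E'
from h import *
rows([('p.039',tray_tip(1,-.026,.039,.55)),('p.037',tray_tip(1,-.026,.037,.55))])
E
```

```text
time: 16.32
tool_pos: [0.6299, -0.1242, 0.0595]
tool_rot: [-1.018, -0.0, 1.73]
contact_force: [0.6, 0.8, 0.5]
opening: 0.0002
at [ 0.6299 -0.1242  0.0595] [-1.018 -0.     1.73 ] op 0.0002 F [0.6 0.8 0.5] t 16.32
p.039 tcp [ 0.6315 -0.1244  0.0535] "dx":-0.0005,"dy":0.0043,"dz":-0.0045,"rx":-0.002,"ry":-0.000,"rz":0.000 n=0.1
p.037 tcp [ 0.6315 -0.1244  0.0515] "dx":-0.0005,"dy":0.0060,"dz":-0.0055,"rx":-0.002,"ry":-0.000,"rz":0.000 n=0.1
```

```bash
python3 -m creep '[{"dx":0,"dy":0.004,"dz":-0.004,"rx":0,"ry":0,"rz":0,"gripper":0},{"dx":0,"dy":0.006,"dz":-0.005,"rx":0,"ry":0,"rz":0,"gripper":0},{"dx":0,"dy":0.006,"dz":-0.005,"rx":0,"ry":0,"rz":0,"gripper":0}]' 30
python3 - <<'E'
from h import *
rows(graspwps(1))
E
```

```text
time: 16.7
tool_pos: [0.6319, -0.1241, 0.0532]
tool_rot: [-1.021, 0.001, 1.73]
contact_force: [1.5, 0.6, 6.7]
opening: 0.0005
at [ 0.6319 -0.1241  0.0532] [-1.021e+00  1.000e-03  1.730e+00] op 0.0005 F [1.5 0.6 6.7] t 16.7
up tcp [ 0.6374 -0.1235  0.1145] "dx":-0.0003,"dy":-0.0551,"dz":0.0273,"rx":0.000,"ry":-0.001,"rz":-0.001 n=1.0
pre tcp [ 0.6019 -0.1292  0.1068] "dx":-0.0003,"dy":-0.0298,"dz":0.0540,"rx":0.000,"ry":-0.001,"rz":-0.001 n=1.0
g tcp [ 0.5812 -0.1325  0.0727] "dx":-0.0002,"dy":0.0102,"dz":0.0540,"rx":0.000,"ry":-0.001,"rz":-0.001 n=0.9
lift tcp [ 0.5812 -0.1325  0.1745] "dx":-0.0003,"dy":-0.0766,"dz":0.1072,"rx":0.000,"ry":-0.001,"rz":-0.001 n=2.1
```

```bash
python3 -m creep '[{"dx":0,"dy":0.002,"dz":-0.001,"rx":0,"ry":0,"rz":0,"gripper":0},{"dx":0,"dy":-0.055,"dz":0.027,"rx":0,"ry":0,"rz":0,"gripper":0},{"dx":0,"dy":-0.055,"dz":0.027,"rx":0,"ry":0,"rz":0,"gripper":0.75},{"dx":0,"dy":-0.03,"dz":0.054,"rx":0,"ry":0,"rz":0,"gripper":0.75},{"dx":0,"dy":-0.03,"dz":0.054,"rx":0,"ry":0,"rz":0,"gripper":0.75},{"dx":0,"dy":-0.03,"dz":0.054,"rx":0,"ry":0,"rz":0,"gripper":0.75},{"dx":0,"dy":-0.03,"dz":0.054,"rx":0,"ry":0,"rz":0,"gripper":0.75},{"dx":0,"dy":-0.03,"dz":0.054,"rx":0,"ry":0,"rz":0,"gripper":0.75},{"dx":0,"dy":-0.03,"dz":0.054,"rx":0,"ry":0,"rz":0,"gripper":0.75}]' 30
python3 - <<'E'
from h import *
snap('wrist','w11'); st=status.observe(); tiltcheck('w11',st,1)
rows(graspwps(1)[2:],st)
E
```

```text
time: 17.82
tool_pos: [0.6019, -0.1288, 0.106]
tool_rot: [-1.02, 0.0, 1.73]
contact_force: [0.1, 0.0, -0.1]
opening: 0.0653
n 2959 slope tilt 0.531 z at x=.025 0.0696 (exp .0688) xmax 0.029 (exp .031) y 0.0001
at [ 0.6018 -0.1288  0.1061] [-1.02  0.    1.73] op 0.0673 F [ 1.1 -1.4 -1.4] t 17.88
g tcp [ 0.5812 -0.1325  0.0727] "dx":-0.0003,"dy":0.0394,"dz":0.0003,"rx":-0.001,"ry":-0.000,"rz":-0.000 n=0.6
lift tcp [ 0.5812 -0.1325  0.1745] "dx":-0.0004,"dy":-0.0474,"dz":0.0536,"rx":-0.001,"ry":-0.000,"rz":-0.000 n=1.1
```

The tilt is right (0.53). I'll grasp at 60 N this time, lift slowly and check for droop.

```bash
python3 -m creep '[{"dx":0,"dy":0.02,"dz":0,"rx":0,"ry":0,"rz":0,"gripper":0.75},{"dx":0,"dy":0.04,"dz":0,"rx":0,"ry":0,"rz":0,"gripper":0.75},{"dx":0,"dy":0.04,"dz":0,"rx":0,"ry":0,"rz":0,"gripper":0.75},{"dx":0,"dy":0.04,"dz":0,"rx":0,"ry":0,"rz":0,"gripper":0.3},{"dx":0,"dy":0.04,"dz":0,"rx":0,"ry":0,"rz":0,"gripper":0.3},{"dx":0,"dy":0.04,"dz":0,"rx":0,"ry":0,"rz":0,"gripper":0.3},{"dx":0,"dy":0.04,"dz":0,"rx":0,"ry":0,"rz":0,"gripper":0.2},{"dx":0,"dy":0.025,"dz":0.009,"rx":0,"ry":0,"rz":0,"gripper":0.2},{"dx":0,"dy":0.01,"dz":0.018,"rx":0,"ry":0,"rz":0,"gripper":0.2},{"dx":0,"dy":-0.02,"dz":0.036,"rx":0,"ry":0,"rz":0,"gripper":0.2},{"dx":0,"dy":-0.045,"dz":0.053,"rx":0,"ry":0,"rz":0,"gripper":0.2},{"dx":0,"dy":-0.045,"dz":0.053,"rx":0,"ry":0,"rz":0,"gripper":0.2}]' 60
python3 - <<'E'
from h import *
snap('wrist','w12'); st=status.observe()
R=Rt(SA+np.pi/2,0); a=np.array([np.cos(SA),np.sin(SA)]); A=np.array([.49,.10])
rows([('v',tray_tip(1,.0249,.2,0)),('aboveA',(np.r_[A-.03*a,.17],R)),('over',stand_tip(.033,.16))],st)
d=np.load('pics/w12_d.npy'); W=cloud('wrist',d,st)
for v in [215,220,228,232,240,248,256,264,268]: print(v,W[v,281].round(4))
E
```

```text
time: 19.38
tool_pos: [0.5814, -0.1326, 0.1759]
tool_rot: [-1.026, 0.003, 1.73]
contact_force: [0.4, -0.3, -1.6]
opening: 0.0473
at [ 0.5807 -0.1324  0.1738] [-1.023  0.002  1.73 ] op 0.047 F [-0.1  0.4 -2.2] t 19.43
v tcp [ 0.5725 -0.1339  0.217 ] "dx":-0.0003,"dy":-0.0325,"dz":0.0296,"rx":-0.548,"ry":-0.001,"rz":-0.001 n=2.9
aboveA tcp [0.4616 0.0903 0.17  ] "dx":0.2388,"dy":0.0458,"dz":0.0684,"rx":-0.547,"ry":-0.165,"rz":0.045 n=4.0
over tcp [0.5755 0.1645 0.177 ] "dx":0.2939,"dy":-0.0250,"dz":-0.0339,"rx":-0.547,"ry":-0.165,"rz":0.045 n=4.8
215 [ 5.121e-01 -1.456e-01  5.000e-04]
220 [ 0.5187 -0.1445  0.0085]
228 [ 0.5339 -0.1419  0.0482]
232 [ 0.537  -0.1414  0.0474]
240 [ 0.5619 -0.137   0.1629]
248 [ 0.5669 -0.1361  0.172 ]
256 [ 0.5705 -0.1356  0.1716]
264 [ 0.5739 -0.135   0.1702]
268 [ 0.5756 -0.1347  0.1691]
```

View pics/w12.png

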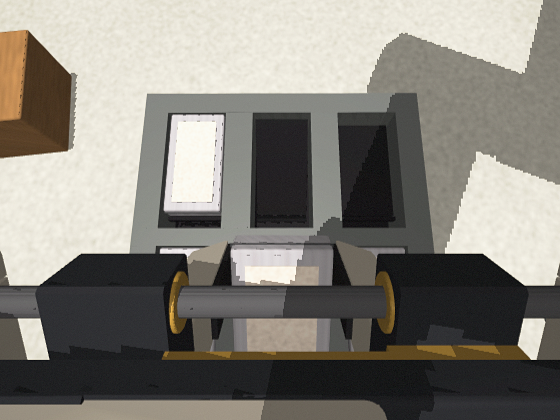

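The label at about (280,300) shows the tin still held flat against the tool this time, and seat 5's tin is untouched. I'll turn level and carry it to the stand.

```bash
python3 -m creep '[{"dx":0,"dy":-0.015,"dz":0.015,"rx":-0.1,"ry":0,"rz":0,"gripper":0.2},{"dx":0.03,"dy":-0.03,"dz":0.02,"rx":-0.2,"ry":-0.02,"rz":0,"gripper":0.2},{"dx":0.07,"dy":-0.03,"dz":0.015,"rx":-0.3,"ry":-0.04,"rz":0.01,"gripper":0.2},{"dx":0.11,"dy":-0.03,"dz":0.005,"rx":-0.4,"ry":-0.06,"rz":0.02,"gripper":0.2},{"dx":0.15,"dy":-0.03,"dz":-0.01,"rx":-0.48,"ry":-0.09,"rz":0.03,"gripper":0.2},{"dx":0.2,"dy":-0.03,"dz":-0.02,"rx":-0.547,"ry":-0.12,"rz":0.04,"gripper":0.2},{"dx":0.25,"dy":-0.03,"dz":-0.03,"rx":-0.547,"ry":-0.15,"rz":0.045,"gripper":0.2},{"dx":0.294,"dy":-0.025,"dz":-0.034,"rx":-0.547,"ry":-0.165,"rz":0.045,"gripper":0.2},{"dx":0.294,"dy":-0.025,"dz":-0.034,"rx":-0.547,"ry":-0.165,"rz":0.045,"gripper":0.2},{"dx":0.294,"dy":-0.025,"dz":-0.034,"rx":-0.547,"ry":-0.165,"rz":0.045,"gripper":0.2}]' 60
python3 - <<'E'
from h import *
snap('wrist','w13'); st=status.observe()
rows([('over',stand_tip(.033,.16)),('low',stand_tip(.033,.075))],st)
d=np.load('pics/w13_d.npy'); W=cloud('wrist',d,st)
for v in [205,212,220,228,232,240,248,256,264,268]: print(v,W[v,281].round(4))
E
```

```text
time: 20.68
tool_pos: [0.5746, 0.1642, 0.1748]
tool_rot: [-1.566, -0.001, 1.899]
contact_force: [-0.2, 0.1, -1.6]
opening: 0.0475
at [0.575  0.1637 0.1751] [-1.567e+00 -1.000e-03  1.898e+00] op 0.0472 F [-0.2  0.3 -1.6] t 20.73
over tcp [0.5755 0.1645 0.177 ] "dx":0.0005,"dy":-0.0019,"dz":-0.0007,"rx":-0.004,"ry":-0.001,"rz":0.001 n=0.0
low tcp [0.5755 0.1645 0.092 ] "dx":0.0004,"dy":0.0831,"dz":-0.0010,"rx":-0.004,"ry":-0.001,"rz":0.001 n=1.3
205 [0.5773 0.1629 0.0507]
212 [0.5829 0.1648 0.0502]
220 [0.5893 0.167  0.0498]
228 [0.5947 0.1689 0.0527]
232 [0.5983 0.1701 0.0514]
240 [0.5643 0.1586 0.1574]
248 [0.5645 0.1587 0.1664]
256 [0.5672 0.1597 0.1688]
264 [0.5714 0.1611 0.168 ]
268 [0.5727 0.1615 0.1692]
```

View pics/w13.png

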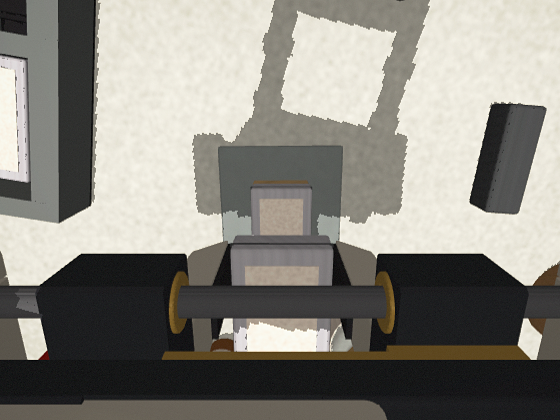

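At 60 N the tin stays level, and it lines up with the first tin below it (both centred near u=281). I'll lower it directly.

```bash
python3 -m creep '[{"dx":0.0005,"dy":0.03,"dz":-0.001,"rx":-0.002,"ry":0,"rz":0,"gripper":0.2},{"dx":0.0005,"dy":0.06,"dz":-0.001,"rx":-0.002,"ry":0,"rz":0,"gripper":0.2},{"dx":0.0005,"dy":0.085,"dz":-0.001,"rx":-0.002,"ry":0,"rz":0,"gripper":0.2},{"dx":0.0005,"dy":0.091,"dz":-0.001,"rx":-0.002,"ry":0,"rz":0,"gripper":0.2},{"dx":0.0005,"dy":0.091,"dz":-0.001,"rx":-0.002,"ry":0,"rz":0,"gripper":0.2},{"dx":0.0005,"dy":0.091,"dz":-0.001,"rx":-0.002,"ry":0,"rz":0,"gripper":0.2}]' 60
python3 - <<'E'
from h import *
snap('wrist','w14'); st=status.observe()
rows([('pl',stand_tip(.033,.060))],st)
d=np.load('pics/w14_d.npy'); W=cloud('wrist',d,st)
for v in [224,228,232,240,248,256,264,268]: print(v,W[v,281].round(4))
E
```

```text
time: 21.48
tool_pos: [0.5764, 0.1653, 0.0859]
tool_rot: [-1.572, -0.001, 1.899]
contact_force: [1.2, -0.0, -1.2]
opening: 0.0474
at [0.5764 0.1654 0.0859] [-1.573e+00 -1.000e-03  1.899e+00] op 0.0476 F [-0.2  0.  -1.4] t 21.52
pl tcp [0.5755 0.1645 0.077 ] "dx":-0.0006,"dy":0.0089,"dz":0.0012,"rx":0.002,"ry":-0.000,"rz":0.001 n=0.1
224 [0.5647 0.16   0.0483]
228 [0.5665 0.1606 0.0496]
232 [0.5683 0.1612 0.0506]
240 [0.5662 0.1605 0.0669]
248 [0.5659 0.1604 0.0774]
256 [0.5691 0.1615 0.0787]
264 [0.5726 0.1627 0.0793]
268 [0.5749 0.1634 0.0785]
```

View pics/w14.png

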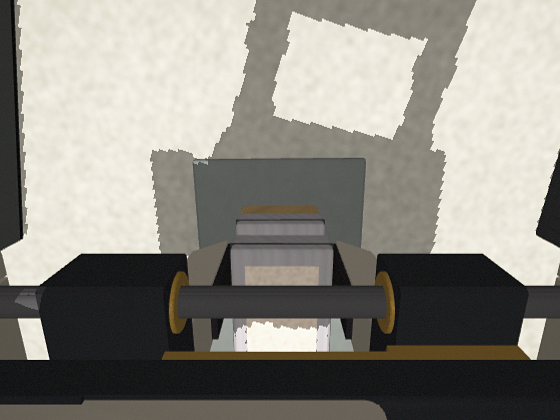

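```bash
python3 -m creep '[{"dx":-0.0005,"dy":0.004,"dz":0.002,"rx":0.001,"ry":0,"rz":0,"gripper":0.2},{"dx":-0.0005,"dy":0.007,"dz":0.002,"rx":0.001,"ry":0,"rz":0,"gripper":0.2},{"dx":-0.0005,"dy":0.0095,"dz":0.002,"rx":0.001,"ry":0,"rz":0,"gripper":0.2},{"dx":-0.0005,"dy":0.0095,"dz":0.002,"rx":0.001,"ry":0,"rz":0,"gripper":0.2}]' 60
python3 -m creep '[{"dx":0,"dy":0,"dz":0,"rx":0,"ry":0,"rz":0,"gripper":0.65},{"dx":0,"dy":0,"dz":0,"rx":0,"ry":0,"rz":0,"gripper":0.65},{"dx":0,"dy":0,"dz":0,"rx":0,"ry":0,"rz":0,"gripper":0.65},{"dx":0,"dy":-0.05,"dz":0.0,"rx":0,"ry":0,"rz":0,"gripper":0.65},{"dx":0,"dy":-0.1,"dz":0.01,"rx":0,"ry":0,"rz":0,"gripper":0.65},{"dx":0,"dy":-0.1,"dz":0.01,"rx":0,"ry":0,"rz":0,"gripper":0.65},{"dx":0,"dy":-0.1,"dz":0.01,"rx":0,"ry":0,"rz":0,"gripper":0.65}]' 20
python3 - <<'E'
from h import *
snap('wrist','w15'); st=status.observe(); wtin('w15',st,.07,band=.008)
rows([('v5',tray_tip(5,-.026,.2,0)),('prepress5',tray_tip(5,-.026,.075,.55))],st)
E
```

```text
time: 22.02
tool_pos: [0.5737, 0.1644, 0.077]
tool_rot: [-1.57, -0.001, 1.899]
contact_force: [-5.7, -1.7, 13.1]
opening: 0.0472
time: 22.9
tool_pos: [0.5642, 0.161, 0.1746]
tool_rot: [-1.569, -0.002, 1.899]
contact_force: [0.2, 0.4, -0.6]
opening: 0.0596
z 0.0694 tin c [0.5826 0.1662] size [0.0475 0.0467] ang -71.3
at [0.564  0.161  0.1739] [-1.567 -0.002  1.899] op 0.0596 F [ 0.2 -0.4 -0.9] t 22.95
v5 tcp [ 0.5163 -0.2199  0.217 ] "dx":-0.3452,"dy":-0.0431,"dz":0.1681,"rx":-0.004,"ry":0.169,"rz":0.002 n=6.2
prepress5 tcp [ 0.5251 -0.2185  0.0895] "dx":-0.3469,"dy":0.0844,"dz":0.1589,"rx":0.545,"ry":0.165,"rz":-0.045 n=6.3
```

View pics/w15.png

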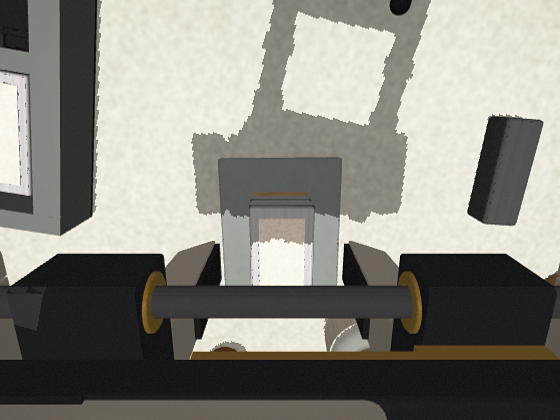

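The second tin lies aligned on the first. I'll go to tin 5 and check the stack from the top camera on the way.

```bash
python3 -m creep '[{"dx":-0.05,"dy":-0.04,"dz":0.04,"rx":0,"ry":0.02,"rz":0,"gripper":0},{"dx":-0.11,"dy":-0.043,"dz":0.06,"rx":0,"ry":0.05,"rz":0,"gripper":0},{"dx":-0.165,"dy":-0.043,"dz":0.08,"rx":0,"ry":0.08,"rz":0,"gripper":0},{"dx":-0.22,"dy":-0.043,"dz":0.11,"rx":0,"ry":0.11,"rz":0,"gripper":0},{"dx":-0.275,"dy":-0.043,"dz":0.14,"rx":0,"ry":0.14,"rz":0,"gripper":0},{"dx":-0.33,"dy":-0.043,"dz":0.165,"rx":0,"ry":0.169,"rz":0,"gripper":0},{"dx":-0.345,"dy":-0.03,"dz":0.168,"rx":0.1,"ry":0.169,"rz":0,"gripper":0},{"dx":-0.347,"dy":0.01,"dz":0.165,"rx":0.28,"ry":0.167,"rz":-0.02,"gripper":0},{"dx":-0.347,"dy":0.05,"dz":0.162,"rx":0.45,"ry":0.166,"rz":-0.04,"gripper":0},{"dx":-0.347,"dy":0.084,"dz":0.159,"rx":0.547,"ry":0.165,"rz":-0.046,"gripper":0},{"dx":-0.347,"dy":0.084,"dz":0.159,"rx":0.547,"ry":0.165,"rz":-0.046,"gripper":0},{"dx":-0.347,"dy":0.084,"dz":0.159,"rx":0.547,"ry":0.165,"rz":-0.046,"gripper":0},{"dx":-0.347,"dy":0.084,"dz":0.159,"rx":0.547,"ry":0.165,"rz":-0.046,"gripper":0}]' 30
cat >> h.py <<'E'
def topstack(d,zt):
    W=cloud('top',d); z=W[...,2]; m=np.zeros(z.shape,np.uint8); m[160:240,185:260]=(abs(z-zt)<.009)[160:240,185:260]
    n,l,s,c=cv2.connectedComponentsWithStats(m); i=1+np.argmax(s[1:,4]); v,u=np.where(l==i)
    r=rect(ray('top',np.stack([u,v],-1),zt)[:,:2]); print('stack top',np.median(z[v,u]).round(4),r[0].round(4),r[1].round(4),round(r[2],1),'off',(r[0]-SC).round(4),'npx',s[i,4])
    m=(z>.012)&(z<.05)&(W[...,0]>.42)&(W[...,0]<.56)&(W[...,1]>.27)&(W[...,1]<.40); v,u=np.where(m)
    r=rect(ray('top',np.stack([u,v],-1),.03)[:,:2]); print('bar',r[0].round(4),r[1].round(4),round(r[2],1))
E
python3 - <<'E'
from h import *
p,d,st=snap('top','t16'); topstack(d,.07)
rows([('p.050',tray_tip(5,-.026,.05,.55)),('p.039',tray_tip(5,-.026,.039,.55))])
E
```

```text
time: 24.58
tool_pos: [0.5263, -0.2193, 0.0936]
tool_rot: [-1.025, 0.002, 1.729]
contact_force: [0.2, -0.7, 0.0]
opening: 0.0003
stack top 0.0703 [0.6037 0.1748] [0.0907 0.0483] 18.8 off [-0.003  -0.0003] npx 681
bar [0.4841 0.333 ] [0.0912 0.034 ] 14.1
at [ 0.5262 -0.2193  0.0936] [-1.025  0.002  1.729] op 0.0006 F [-0.6 -0.4  0.2] t 24.62
p.050 tcp [ 0.5251 -0.2185  0.0645] "dx":0.0010,"dy":0.0254,"dz":-0.0142,"rx":0.004,"ry":-0.002,"rz":-0.001 n=0.5
p.039 tcp [ 0.5251 -0.2185  0.0535] "dx":0.0010,"dy":0.0348,"dz":-0.0200,"rx":0.004,"ry":-0.002,"rz":-0.001 n=0.6
```

View pics/t16.png

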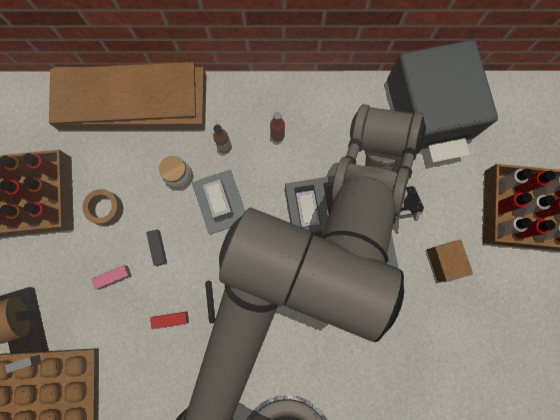

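The top view shows the stack at (217,198), square and about 3 mm short of the block centre along its axis, which is fine. The bar hasn't moved. Pressing tin 5 now.

```bash
python3 -m creep '[{"dx":0.001,"dy":0.013,"dz":-0.007,"rx":0.002,"ry":0,"rz":0,"gripper":0},{"dx":0.001,"dy":0.025,"dz":-0.014,"rx":0.002,"ry":0,"rz":0,"gripper":0},{"dx":0.001,"dy":0.025,"dz":-0.014,"rx":0.002,"ry":0,"rz":0,"gripper":0},{"dx":0.001,"dy":0.028,"dz":-0.016,"rx":0.002,"ry":0,"rz":0,"gripper":0},{"dx":0.001,"dy":0.031,"dz":-0.018,"rx":0.002,"ry":0,"rz":0,"gripper":0},{"dx":0.001,"dy":0.031,"dz":-0.018,"rx":0.002,"ry":0,"rz":0,"gripper":0}]' 30
python3 - <<'E'
from h import *
rows([('p.039',tray_tip(5,-.026,.039,.55)),('p.037',tray_tip(5,-.026,.037,.55))]+graspwps(5)[:2])
d=np.load('pics/top0_d.npy'); W=cloud('top',d); P=W[40:165,385:500].reshape(-1,3); P=P[P[:,2]>.02]; print('box',P.min(0).round(3),P.max(0).round(3)); Q=P[(P[:,1]>-.36)]; print(Q.min(0),Q.max(0))
E
```

```text
time: 25.38
tool_pos: [0.525, -0.2176, 0.0549]
tool_rot: [-1.019, -0.001, 1.73]
contact_force: [1.4, 0.2, 0.3]
opening: 0.0003
at [ 0.525  -0.2176  0.0549] [-1.019e+00 -1.000e-03  1.730e+00] op 0.0003 F [1.4 0.2 0.3] t 25.38
p.039 tcp [ 0.5251 -0.2185  0.0535] "dx":-0.0009,"dy":0.0012,"dz":-0.0007,"rx":-0.002,"ry":0.000,"rz":0.001 n=0.0
p.037 tcp [ 0.5251 -0.2185  0.0515] "dx":-0.0009,"dy":0.0029,"dz":-0.0017,"rx":-0.002,"ry":0.000,"rz":0.001 n=0.1
up tcp [ 0.531  -0.2176  0.1145] "dx":-0.0009,"dy":-0.0539,"dz":0.0262,"rx":-0.002,"ry":0.000,"rz":0.001 n=1.0
pre tcp [ 0.4955 -0.2233  0.1068] "dx":-0.0009,"dy":-0.0285,"dz":0.0528,"rx":-0.002,"ry":0.000,"rz":0.001 n=1.0
box [ 0.381 -0.548  0.02 ] [0.99  0.014 1.209]
[ 0.38122021 -0.35998251  0.02008493] [0.96808217 0.01449981 1.20857484]
```

```bash
python3 -m creep '[{"dx":-0.001,"dy":0.003,"dz":-0.002,"rx":0,"ry":0,"rz":0,"gripper":0},{"dx":-0.001,"dy":0.004,"dz":-0.002,"rx":0,"ry":0,"rz":0,"gripper":0},{"dx":-0.001,"dy":0.004,"dz":-0.002,"rx":0,"ry":0,"rz":0,"gripper":0}]' 30
python3 -m creep '[{"dx":0,"dy":-0.055,"dz":0.027,"rx":0,"ry":0,"rz":0,"gripper":0},{"dx":0,"dy":-0.055,"dz":0.027,"rx":0,"ry":0,"rz":0,"gripper":0.75},{"dx":0,"dy":-0.031,"dz":0.055,"rx":0,"ry":0,"rz":0,"gripper":0.75},{"dx":0,"dy":-0.031,"dz":0.055,"rx":0,"ry":0,"rz":0,"gripper":0.75},{"dx":0,"dy":-0.031,"dz":0.055,"rx":0,"ry":0,"rz":0,"gripper":0.75},{"dx":0,"dy":-0.031,"dz":0.055,"rx":0,"ry":0,"rz":0,"gripper":0.75},{"dx":0,"dy":-0.031,"dz":0.055,"rx":0,"ry":0,"rz":0,"gripper":0.75},{"dx":0,"dy":-0.031,"dz":0.055,"rx":0,"ry":0,"rz":0,"gripper":0.75}]' 30
python3 - <<'E'
from h import *
snap('wrist','w17'); st=status.observe(); tiltcheck('w17',st,5)
rows(graspwps(5)[2:],st)
E
```

```text
time: 25.75
tool_pos: [0.5253, -0.2181, 0.0531]
tool_rot: [-1.02, -0.0, 1.73]
contact_force: [2.8, 5.9, 16.1]
opening: 0.0002
time: 26.75
tool_pos: [0.4947, -0.2235, 0.1057]
tool_rot: [-1.019, -0.001, 1.73]
contact_force: [-0.5, -1.2, 0.8]
opening: 0.0654
n 3001 slope tilt 0.524 z at x=.025 0.0695 (exp .0688) xmax 0.0298 (exp .031) y 0.0006
at [ 0.4946 -0.2236  0.1058] [-1.019e+00 -1.000e-03  1.730e+00] op 0.0674 F [-0.3  0.2  0.7] t 26.8
g tcp [ 0.4748 -0.2266  0.0727] "dx":0.0001,"dy":0.0386,"dz":-0.0003,"rx":-0.002,"ry":0.000,"rz":0.001 n=0.6
lift tcp [ 0.4748 -0.2266  0.1745] "dx":0.0002,"dy":-0.0480,"dz":0.0531,"rx":-0.002,"ry":0.000,"rz":0.001 n=1.1
```

```bash
python3 -m creep '[{"dx":0,"dy":0.02,"dz":0,"rx":0,"ry":0,"rz":0,"gripper":0.75},{"dx":0,"dy":0.039,"dz":0,"rx":0,"ry":0,"rz":0,"gripper":0.75},{"dx":0,"dy":0.039,"dz":0,"rx":0,"ry":0,"rz":0,"gripper":0.75},{"dx":0,"dy":0.039,"dz":0,"rx":0,"ry":0,"rz":0,"gripper":0.3},{"dx":0,"dy":0.039,"dz":0,"rx":0,"ry":0,"rz":0,"gripper":0.3},{"dx":0,"dy":0.039,"dz":0,"rx":0,"ry":0,"rz":0,"gripper":0.3},{"dx":0,"dy":0.039,"dz":0,"rx":0,"ry":0,"rz":0,"gripper":0.2},{"dx":0,"dy":0.025,"dz":0.009,"rx":0,"ry":0,"rz":0,"gripper":0.2},{"dx":0,"dy":0.01,"dz":0.018,"rx":0,"ry":0,"rz":0,"gripper":0.2},{"dx":0,"dy":-0.02,"dz":0.036,"rx":0,"ry":0,"rz":0,"gripper":0.2},{"dx":0,"dy":-0.045,"dz":0.053,"rx":0,"ry":0,"rz":0,"gripper":0.2},{"dx":0,"dy":-0.045,"dz":0.053,"rx":0,"ry":0,"rz":0,"gripper":0.2}]' 60
python3 - <<'E'
from h import *
snap('wrist','w18'); st=status.observe()
rows([('over',stand_tip(.032,.16))],st)
d=np.load('pics/w18_d.npy'); W=cloud('wrist',d,st)
for v in [240,248,256,264,268]: print(v,W[v,281].round(4))
E
```

```text
time: 28.3
tool_pos: [0.4742, -0.2276, 0.1751]
tool_rot: [-1.024, 0.003, 1.73]
contact_force: [0.0, -0.8, -1.9]
opening: 0.0477
at [ 0.4735 -0.2273  0.1733] [-1.021e+00  1.000e-03  1.730e+00] op 0.0471 F [-0.1  0.8 -1.8] t 28.35
over tcp [0.5764 0.1648 0.177 ] "dx":0.3708,"dy":-0.0889,"dz":-0.1375,"rx":-0.548,"ry":-0.165,"rz":0.046 n=6.5
240 [ 0.4546 -0.2319  0.1618]
248 [ 0.4595 -0.2311  0.1692]
256 [ 0.4633 -0.2305  0.1704]
264 [ 0.4667 -0.2299  0.1686]
268 [ 0.4683 -0.2297  0.1673]
```

```bash
python3 -m creep '[{"dx":0.02,"dy":-0.015,"dz":0.01,"rx":-0.08,"ry":-0.01,"rz":0,"gripper":0.2},{"dx":0.06,"dy":-0.04,"dz":0,"rx":-0.16,"ry":-0.03,"rz":0.01,"gripper":0.2},{"dx":0.1,"dy":-0.06,"dz":-0.02,"rx":-0.24,"ry":-0.045,"rz":0.015,"gripper":0.2},{"dx":0.14,"dy":-0.075,"dz":-0.04,"rx":-0.32,"ry":-0.06,"rz":0.02,"gripper":0.2},{"dx":0.18,"dy":-0.085,"dz":-0.06,"rx":-0.4,"ry":-0.08,"rz":0.025,"gripper":0.2},{"dx":0.22,"dy":-0.09,"dz":-0.08,"rx":-0.48,"ry":-0.1,"rz":0.03,"gripper":0.2},{"dx":0.26,"dy":-0.09,"dz":-0.1,"rx":-0.548,"ry":-0.12,"rz":0.04,"gripper":0.2},{"dx":0.3,"dy":-0.09,"dz":-0.12,"rx":-0.548,"ry":-0.14,"rz":0.046,"gripper":0.2},{"dx":0.34,"dy":-0.089,"dz":-0.13,"rx":-0.548,"ry":-0.165,"rz":0.046,"gripper":0.2},{"dx":0.371,"dy":-0.089,"dz":-0.1375,"rx":-0.548,"ry":-0.165,"rz":0.046,"gripper":0.2},{"dx":0.371,"dy":-0.089,"dz":-0.1375,"rx":-0.548,"ry":-0.165,"rz":0.046,"gripper":0.2},{"dx":0.371,"dy":-0.089,"dz":-0.1375,"rx":-0.548,"ry":-0.165,"rz":0.046,"gripper":0.2}]' 60
cat >> h.py <<'E'
def held(name,st):
    d=np.load(f'pics/{name}_d.npy'); W=cloud('wrist',d,st); P=W[200:270,270:292].reshape(-1,3); P=P[(P[:,2]>st['tool_pos'][2]-.03)&(P[:,2]<st['tool_pos'][2]+.03)]
    a=np.array([np.cos(SA),np.sin(SA)]); x=(P[:,:2]-SC)@a; zt=np.percentile(P[:,2],95); top=P[:,2]>zt-.006; xt=x[top]; k=np.polyfit(xt,P[top,2],1)
    x0=np.percentile(xt,1); print('held: near edge along',x0.round(4),'=> centre off',(x0+.045).round(4),'slope',k[0].round(3),'top z',np.median(P[top,2]).round(4),'under z-TCP',(np.median(P[top,2])-.02-st['tool_pos'][2]).round(4))
E
python3 - <<'E'
from h import *
snap('wrist','w19'); st=status.observe(); held('w19',st)
rows([('over',stand_tip(.032,.16)),('low',stand_tip(.032,.09))],st)
E
```

```text
time: 29.85
tool_pos: [0.5755, 0.1646, 0.175]
tool_rot: [-1.566, -0.002, 1.899]
contact_force: [-0.1, 0.2, -0.9]
opening: 0.0473
held: near edge along -0.0442 => centre off 0.0008 slope 0.295 top z 0.1677 under z-TCP -0.0276
at [0.5757 0.1643 0.1754] [-1.567 -0.002  1.898] op 0.0473 F [-0.1 -0.4 -1.6] t 29.9
over tcp [0.5764 0.1648 0.177 ] "dx":0.0003,"dy":-0.0016,"dz":-0.0008,"rx":-0.004,"ry":-0.001,"rz":0.002 n=0.0
low tcp [0.5764 0.1648 0.107 ] "dx":0.0002,"dy":0.0684,"dz":-0.0011,"rx":-0.004,"ry":-0.001,"rz":0.002 n=1.1
```

View pics/w19.png

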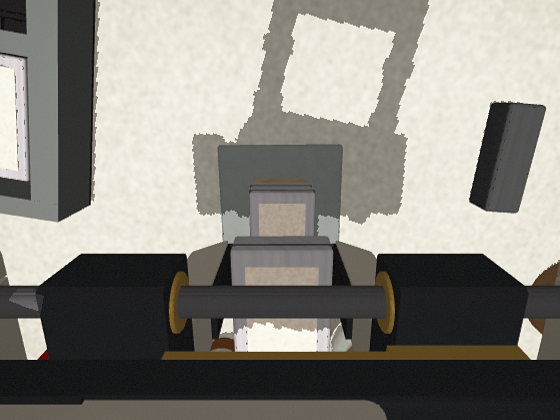

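The third tin is held level and in line with the column (u≈281). I'll lower it.

```bash
python3 -m creep '[{"dx":0,"dy":0.03,"dz":-0.001,"rx":-0.002,"ry":0,"rz":0,"gripper":0.2},{"dx":0,"dy":0.06,"dz":-0.001,"rx":-0.002,"ry":0,"rz":0,"gripper":0.2},{"dx":0,"dy":0.07,"dz":-0.001,"rx":-0.002,"ry":0,"rz":0,"gripper":0.2},{"dx":0,"dy":0.07,"dz":-0.001,"rx":-0.002,"ry":0,"rz":0,"gripper":0.2},{"dx":0,"dy":0.07,"dz":-0.001,"rx":-0.002,"ry":0,"rz":0,"gripper":0.2}]' 60
python3 - <<'E'
from h import *
snap('wrist','w20'); st=status.observe(); held('w20',st)
rows([('pl',stand_tip(.032,.080))],st)
E
```

```text
time: 30.52
tool_pos: [0.5776, 0.1654, 0.1072]
tool_rot: [-1.573, -0.001, 1.899]
contact_force: [-0.3, -0.6, -1.8]
opening: 0.047
held: near edge along -0.0418 => centre off 0.0032 slope 0.261 top z 0.0997 under z-TCP -0.0276
at [0.5776 0.1655 0.1073] [-1.573e+00 -1.000e-03  1.899e+00] op 0.047 F [-0.5  0.1 -1.1] t 30.57
pl tcp [0.5764 0.1648 0.097 ] "dx":-0.0003,"dy":0.0103,"dz":0.0013,"rx":0.002,"ry":0.000,"rz":0.001 n=0.2
```

View pics/w20.png

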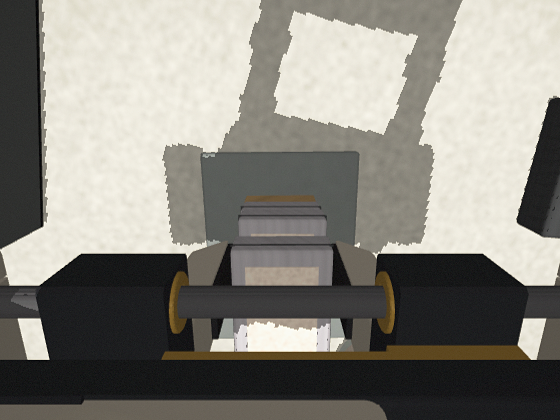

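Aligned. I'll lower and release.

```bash
python3 -m creep '[{"dx":0,"dy":0.004,"dz":0.001,"rx":0.002,"ry":0,"rz":0,"gripper":0.2},{"dx":0,"dy":0.008,"dz":0.001,"rx":0.002,"ry":0,"rz":0,"gripper":0.2},{"dx":0,"dy":0.0105,"dz":0.001,"rx":0.002,"ry":0,"rz":0,"gripper":0.2},{"dx":0,"dy":0.0105,"dz":0.001,"rx":0.002,"ry":0,"rz":0,"gripper":0.2}]' 60
python3 -m creep '[{"dx":0,"dy":0,"dz":0,"rx":0,"ry":0,"rz":0,"gripper":0.65},{"dx":0,"dy":0,"dz":0,"rx":0,"ry":0,"rz":0,"gripper":0.65},{"dx":0,"dy":0,"dz":0,"rx":0,"ry":0,"rz":0,"gripper":0.65},{"dx":0,"dy":-0.05,"dz":0.0,"rx":0,"ry":0,"rz":0,"gripper":0.65},{"dx":0,"dy":-0.1,"dz":0.01,"rx":0,"ry":0,"rz":0,"gripper":0.65},{"dx":0,"dy":-0.1,"dz":0.01,"rx":0,"ry":0,"rz":0,"gripper":0.65},{"dx":0,"dy":-0.1,"dz":0.01,"rx":0,"ry":0,"rz":0,"gripper":0.65}]' 20
python3 - <<'E'
from h import *
snap('wrist','w21'); st=status.observe(); wtin('w21',st,.09,band=.008)
rows([('v2',tray_tip(2,-.026,.2,0)),('prepress2',tray_tip(2,-.026,.075,.55))],st)
d=np.load('pics/top0_d.npy'); W=cloud('top',d); P=W[40:165,385:500].reshape(-1,3); P=P[(P[:,2]>.08)&(P[:,2]<.5)]; print('box',P.min(0).round(3),P.max(0).round(3))
h=(P[:,:2]-TC)@np.stack([tx,ty],1); print('in tray frame x max (nearest)',h[:,0].max(), 'y', h[:,1].min(),h[:,1].max())
E
```

```text
time: 31.08
tool_pos: [0.5757, 0.1653, 0.0973]
tool_rot: [-1.569, -0.001, 1.899]
contact_force: [-5.6, -1.6, 13.1]
opening: 0.0471
time: 31.95
tool_pos: [0.5663, 0.1619, 0.1949]
tool_rot: [-1.568, -0.002, 1.899]
contact_force: [-1.4, -0.2, -0.9]
opening: 0.0598
z 0.0894 tin c [0.5849 0.1672] size [0.0475 0.0459] ang -71.2
at [0.566  0.1618 0.1942] [-1.566 -0.002  1.899] op 0.06 F [-0.6 -0.3 -0.3] t 32.0
v2 tcp [ 0.6348 -0.2009  0.217 ] "dx":-0.3654,"dy":-0.0234,"dz":0.0520,"rx":-0.005,"ry":0.169,"rz":0.002 n=5.9
prepress2 tcp [ 0.6436 -0.1994  0.0895] "dx":-0.3672,"dy":0.1041,"dz":0.0426,"rx":0.544,"ry":0.165,"rz":-0.045 n=6.1
box [ 0.741 -0.517  0.08 ] [ 0.99  -0.282  0.157]
in tray frame x max (nearest) -0.17023229449339858 y 0.2046045290093273 0.41192843144075963
```

View pics/w21.png

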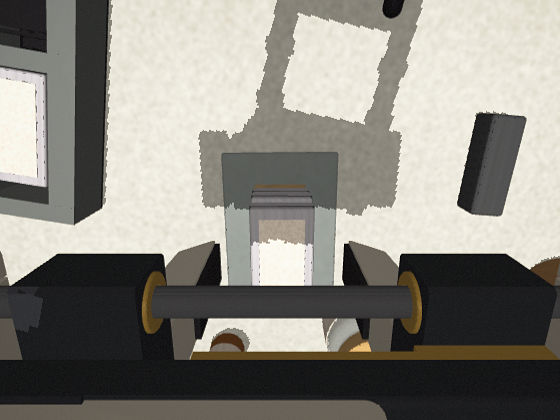

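Three tins are stacked. The box's edge is at tray y≈0.205, and the gripper's reach for tin 2 goes to 0.171, so it's clear. On to tin 2.

```bash
python3 -m creep '[{"dx":-0.05,"dy":-0.02,"dz":0.02,"rx":0,"ry":0.02,"rz":0,"gripper":0},{"dx":-0.11,"dy":-0.023,"dz":0.04,"rx":0,"ry":0.05,"rz":0,"gripper":0},{"dx":-0.17,"dy":-0.023,"dz":0.05,"rx":0,"ry":0.08,"rz":0,"gripper":0},{"dx":-0.23,"dy":-0.023,"dz":0.052,"rx":0,"ry":0.11,"rz":0,"gripper":0},{"dx":-0.29,"dy":-0.023,"dz":0.052,"rx":0,"ry":0.14,"rz":0,"gripper":0},{"dx":-0.345,"dy":-0.023,"dz":0.052,"rx":0,"ry":0.169,"rz":0,"gripper":0},{"dx":-0.365,"dy":-0.01,"dz":0.05,"rx":0.1,"ry":0.169,"rz":0,"gripper":0},{"dx":-0.367,"dy":0.025,"dz":0.047,"rx":0.28,"ry":0.167,"rz":-0.02,"gripper":0},{"dx":-0.367,"dy":0.065,"dz":0.045,"rx":0.45,"ry":0.166,"rz":-0.04,"gripper":0},{"dx":-0.367,"dy":0.104,"dz":0.043,"rx":0.546,"ry":0.165,"rz":-0.045,"gripper":0},{"dx":-0.367,"dy":0.104,"dz":0.043,"rx":0.546,"ry":0.165,"rz":-0.045,"gripper":0},{"dx":-0.367,"dy":0.104,"dz":0.043,"rx":0.546,"ry":0.165,"rz":-0.045,"gripper":0},{"dx":-0.367,"dy":0.104,"dz":0.043,"rx":0.546,"ry":0.165,"rz":-0.045,"gripper":0}]' 30
python3 - <<'E'
from h import *
p,d,st=snap('top','t22'); topstack(d,.09)
rows([('p.050',tray_tip(2,-.026,.05,.55)),('p.039',tray_tip(2,-.026,.039,.55))])
E
```

```text
time: 33.62
tool_pos: [0.6449, -0.2001, 0.0956]
tool_rot: [-1.028, 0.003, 1.729]
contact_force: [-0.3, 0.3, 0.8]
opening: 0.0003
stack top 0.0901 [0.6057 0.1759] [0.0915 0.0478] 18.9 off [-0.001   0.0008] npx 664
bar [0.4841 0.333 ] [0.0914 0.0336] 14.7
at [ 0.6448 -0.2001  0.0955] [-1.028  0.003  1.729] op 0.0005 F [-0.8 -0.8 -0.4] t 33.67
p.050 tcp [ 0.6436 -0.1994  0.0645] "dx":0.0010,"dy":0.0271,"dz":-0.0151,"rx":0.007,"ry":-0.003,"rz":-0.002 n=0.5
p.039 tcp [ 0.6436 -0.1994  0.0535] "dx":0.0010,"dy":0.0366,"dz":-0.0208,"rx":0.007,"ry":-0.003,"rz":-0.002 n=0.7
```

```bash
python3 -m creep '[{"dx":0.001,"dy":0.013,"dz":-0.007,"rx":0.002,"ry":0,"rz":0,"gripper":0},{"dx":0.001,"dy":0.026,"dz":-0.014,"rx":0.002,"ry":0,"rz":0,"gripper":0},{"dx":0.001,"dy":0.026,"dz":-0.014,"rx":0.002,"ry":0,"rz":0,"gripper":0},{"dx":0.001,"dy":0.029,"dz":-0.016,"rx":0.002,"ry":0,"rz":0,"gripper":0},{"dx":0.001,"dy":0.032,"dz":-0.018,"rx":0.002,"ry":0,"rz":0,"gripper":0},{"dx":0.001,"dy":0.032,"dz":-0.018,"rx":0.002,"ry":0,"rz":0,"gripper":0}]' 30
python3 - <<'E'
from h import *
rows([('p.039',tray_tip(2,-.026,.039,.55)),('p.037',tray_tip(2,-.026,.037,.55))])
E
```

```text
time: 34.42
tool_pos: [0.6427, -0.1983, 0.054]
tool_rot: [-1.02, 0.0, 1.731]
contact_force: [2.5, 1.0, 0.7]
opening: 0.0004
at [ 0.6427 -0.1983  0.054 ] [-1.02   0.     1.731] op 0.0004 F [2.5 1.  0.7] t 34.42
p.039 tcp [ 0.6436 -0.1994  0.0535] "dx":-0.0012,"dy":0.0001,"dz":-0.0008,"rx":-0.001,"ry":0.000,"rz":-0.000 n=0.0
p.037 tcp [ 0.6436 -0.1994  0.0515] "dx":-0.0012,"dy":0.0018,"dz":-0.0019,"rx":-0.001,"ry":0.000,"rz":-0.000 n=0.0
```

```bash
python3 -m creep '[{"dx":-0.001,"dy":0.002,"dz":-0.002,"rx":0,"ry":0,"rz":0,"gripper":0},{"dx":-0.001,"dy":0.003,"dz":-0.003,"rx":0,"ry":0,"rz":0,"gripper":0},{"dx":-0.001,"dy":0.003,"dz":-0.003,"rx":0,"ry":0,"rz":0,"gripper":0}]' 30
python3 -m creep '[{"dx":0,"dy":-0.055,"dz":0.027,"rx":0,"ry":0,"rz":0,"gripper":0},{"dx":0,"dy":-0.055,"dz":0.027,"rx":0,"ry":0,"rz":0,"gripper":0.75},{"dx":0,"dy":-0.031,"dz":0.055,"rx":0,"ry":0,"rz":0,"gripper":0.75},{"dx":0,"dy":-0.031,"dz":0.055,"rx":0,"ry":0,"rz":0,"gripper":0.75},{"dx":0,"dy":-0.031,"dz":0.055,"rx":0,"ry":0,"rz":0,"gripper":0.75},{"dx":0,"dy":-0.031,"dz":0.055,"rx":0,"ry":0,"rz":0,"gripper":0.75},{"dx":0,"dy":-0.031,"dz":0.055,"rx":0,"ry":0,"rz":0,"gripper":0.75},{"dx":0,"dy":-0.031,"dz":0.055,"rx":0,"ry":0,"rz":0,"gripper":0.75}]' 30
python3 - <<'E'
from h import *
snap('wrist','w23'); st=status.observe(); tiltcheck('w23',st,2)
rows(graspwps(2)[2:],st)
E
```

```text
time: 34.8
tool_pos: [0.6438, -0.1991, 0.0531]
tool_rot: [-1.019, 0.001, 1.73]
contact_force: [1.4, 3.0, 13.4]
opening: 0.0002
time: 35.8
tool_pos: [0.6137, -0.2041, 0.1052]
tool_rot: [-1.019, 0.0, 1.73]
contact_force: [-0.3, 0.5, -0.9]
opening: 0.0656
n 2975 slope tilt 0.529 z at x=.025 0.0695 (exp .0688) xmax 0.0291 (exp .031) y 0.0003
at [ 0.6136 -0.2041  0.1052] [-1.019  0.     1.73 ] op 0.067 F [ 0.1 -0.   0.6] t 35.85
g tcp [ 0.5933 -0.2075  0.0727] "dx":-0.0001,"dy":0.0385,"dz":0.0005,"rx":-0.002,"ry":-0.000,"rz":-0.000 n=0.6
lift tcp [ 0.5933 -0.2075  0.1745] "dx":-0.0002,"dy":-0.0482,"dz":0.0538,"rx":-0.002,"ry":-0.000,"rz":-0.000 n=1.2
```

```bash
python3 -m creep '[{"dx":0,"dy":0.02,"dz":0,"rx":0,"ry":0,"rz":0,"gripper":0.75},{"dx":0,"dy":0.039,"dz":0,"rx":0,"ry":0,"rz":0,"gripper":0.75},{"dx":0,"dy":0.039,"dz":0,"rx":0,"ry":0,"rz":0,"gripper":0.75},{"dx":0,"dy":0.039,"dz":0,"rx":0,"ry":0,"rz":0,"gripper":0.3},{"dx":0,"dy":0.039,"dz":0,"rx":0,"ry":0,"rz":0,"gripper":0.3},{"dx":0,"dy":0.039,"dz":0,"rx":0,"ry":0,"rz":0,"gripper":0.3},{"dx":0,"dy":0.039,"dz":0,"rx":0,"ry":0,"rz":0,"gripper":0.2},{"dx":0,"dy":0.025,"dz":0.009,"rx":0,"ry":0,"rz":0,"gripper":0.2},{"dx":0,"dy":0.01,"dz":0.018,"rx":0,"ry":0,"rz":0,"gripper":0.2},{"dx":0,"dy":-0.02,"dz":0.036,"rx":0,"ry":0,"rz":0,"gripper":0.2},{"dx":0,"dy":-0.045,"dz":0.053,"rx":0,"ry":0,"rz":0,"gripper":0.2},{"dx":0,"dy":-0.045,"dz":0.053,"rx":0,"ry":0,"rz":0,"gripper":0.2}]' 60
python3 - <<'E'
from h import *
snap('wrist','w24'); st=status.observe()
rows([('over',stand_tip(.032,.18))],st)
d=np.load('pics/w24_d.npy'); W=cloud('wrist',d,st)
for v in [240,248,256,264,268]: print(v,W[v,281].round(4))
E
```

```text
time: 37.35
tool_pos: [0.5932, -0.208, 0.1753]
tool_rot: [-1.025, 0.004, 1.73]
contact_force: [0.9, -0.7, -1.5]
opening: 0.047
at [ 0.5926 -0.2077  0.173 ] [-1.022  0.002  1.73 ] op 0.0473 F [ 0.4  0.1 -2.7] t 37.4
over tcp [0.5764 0.1648 0.197 ] "dx":0.3703,"dy":-0.0435,"dz":-0.0240,"rx":-0.548,"ry":-0.165,"rz":0.045 n=6.0
240 [ 0.574  -0.2123  0.164 ]
248 [ 0.5787 -0.2115  0.1703]
256 [ 0.5823 -0.2109  0.1703]
264 [ 0.5857 -0.2104  0.168 ]
268 [ 0.5875 -0.2101  0.1678]
```

```bash
python3 -m creep '[{"dx":0.02,"dy":-0.02,"dz":0.01,"rx":-0.08,"ry":-0.01,"rz":0,"gripper":0.2},{"dx":0.06,"dy":-0.045,"dz":0.015,"rx":-0.16,"ry":-0.03,"rz":0.01,"gripper":0.2},{"dx":0.1,"dy":-0.055,"dz":0.015,"rx":-0.24,"ry":-0.045,"rz":0.015,"gripper":0.2},{"dx":0.14,"dy":-0.055,"dz":0.01,"rx":-0.32,"ry":-0.06,"rz":0.02,"gripper":0.2},{"dx":0.18,"dy":-0.05,"dz":0.0,"rx":-0.4,"ry":-0.08,"rz":0.025,"gripper":0.2},{"dx":0.22,"dy":-0.05,"dz":-0.01,"rx":-0.48,"ry":-0.1,"rz":0.03,"gripper":0.2},{"dx":0.26,"dy":-0.045,"dz":-0.015,"rx":-0.548,"ry":-0.12,"rz":0.04,"gripper":0.2},{"dx":0.3,"dy":-0.044,"dz":-0.02,"rx":-0.548,"ry":-0.14,"rz":0.045,"gripper":0.2},{"dx":0.34,"dy":-0.044,"dz":-0.024,"rx":-0.548,"ry":-0.165,"rz":0.045,"gripper":0.2},{"dx":0.37,"dy":-0.0435,"dz":-0.024,"rx":-0.548,"ry":-0.165,"rz":0.045,"gripper":0.2},{"dx":0.37,"dy":-0.0435,"dz":-0.024,"rx":-0.548,"ry":-0.165,"rz":0.045,"gripper":0.2},{"dx":0.37,"dy":-0.0435,"dz":-0.024,"rx":-0.548,"ry":-0.165,"rz":0.045,"gripper":0.2}]' 60
python3 - <<'E'
from h import *
snap('wrist','w25'); st=status.observe(); held('w25',st)
rows([('low',stand_tip(.032,.11))],st)
E
```

```text
time: 38.9
tool_pos: [0.5757, 0.164, 0.195]
tool_rot: [-1.566, -0.002, 1.899]
contact_force: [0.6, -0.1, -1.2]
opening: 0.0472
held: near edge along -0.0449 => centre off 0.0001 slope 0.243 top z 0.1878 under z-TCP -0.0274
at [0.5759 0.1637 0.1952] [-1.567 -0.002  1.898] op 0.0475 F [-0.5 -0.4 -1.7] t 38.95
low tcp [0.5764 0.1648 0.127 ] "dx":0.0008,"dy":0.0682,"dz":-0.0011,"rx":-0.004,"ry":-0.001,"rz":0.002 n=1.1
```

View pics/w25.png

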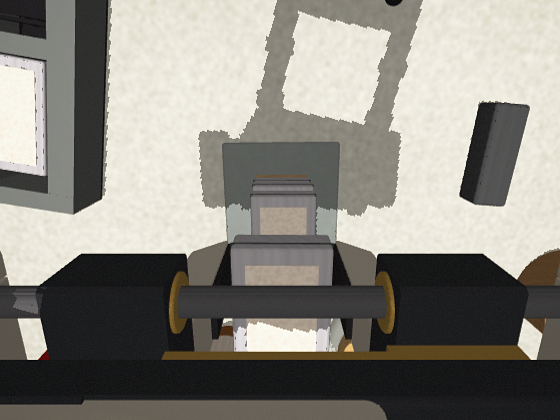

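Level and aligned (held tin 232–332, column 251–316, both centred near 282). I'll lower it.

```bash
python3 -m creep '[{"dx":0.0005,"dy":0.03,"dz":0,"rx":-0.002,"ry":0,"rz":0.001,"gripper":0.2},{"dx":0.0005,"dy":0.06,"dz":0,"rx":-0.002,"ry":0,"rz":0.001,"gripper":0.2},{"dx":0.0005,"dy":0.07,"dz":0,"rx":-0.002,"ry":0,"rz":0.001,"gripper":0.2},{"dx":0.0005,"dy":0.07,"dz":0,"rx":-0.002,"ry":0,"rz":0.001,"gripper":0.2},{"dx":0.0005,"dy":0.07,"dz":0,"rx":-0.002,"ry":0,"rz":0.001,"gripper":0.2}]' 60
python3 - <<'E'
from h import *
snap('wrist','w26'); st=status.observe(); held('w26',st)
rows([('pl',stand_tip(.032,.100))],st)
E
```

```text
time: 39.58
tool_pos: [0.5766, 0.1649, 0.1272]
tool_rot: [-1.572, -0.0, 1.899]
contact_force: [0.0, 0.3, -0.8]
opening: 0.0472
held: near edge along -0.0438 => centre off 0.0012 slope 0.22 top z 0.1198 under z-TCP -0.0275
at [0.5765 0.1651 0.1272] [-1.573 -0.     1.899] op 0.0472 F [ 0.  -0.  -1.5] t 39.62
pl tcp [0.5764 0.1648 0.117 ] "dx":-0.0003,"dy":0.0102,"dz":0.0002,"rx":0.002,"ry":-0.000,"rz":0.000 n=0.2
```

```bash
python3 -m creep '[{"dx":0,"dy":0.004,"dz":0,"rx":0.002,"ry":0,"rz":0,"gripper":0.2},{"dx":0,"dy":0.008,"dz":0,"rx":0.002,"ry":0,"rz":0,"gripper":0.2},{"dx":0,"dy":0.0105,"dz":0,"rx":0.002,"ry":0,"rz":0,"gripper":0.2},{"dx":0,"dy":0.0105,"dz":0,"rx":0.002,"ry":0,"rz":0,"gripper":0.2}]' 60
python3 -m creep '[{"dx":0,"dy":0,"dz":0,"rx":0,"ry":0,"rz":0,"gripper":0.65},{"dx":0,"dy":0,"dz":0,"rx":0,"ry":0,"rz":0,"gripper":0.65},{"dx":0,"dy":0,"dz":0,"rx":0,"ry":0,"rz":0,"gripper":0.65},{"dx":0,"dy":-0.05,"dz":0.0,"rx":0,"ry":0,"rz":0,"gripper":0.65},{"dx":0,"dy":-0.09,"dz":0.01,"rx":0,"ry":0,"rz":0,"gripper":0.65},{"dx":0,"dy":-0.09,"dz":0.01,"rx":0,"ry":0,"rz":0,"gripper":0.65},{"dx":0,"dy":-0.09,"dz":0.01,"rx":0,"ry":0,"rz":0,"gripper":0.65}]' 20
python3 - <<'E'
from h import *
snap('wrist','w27'); st=status.observe(); wtin('w27',st,.11,band=.008)
rows([('v0',tray_tip(0,-.026,.2,0)),('prepress0',tray_tip(0,-.026,.075,.55))],st)
E
```

```text
time: 40.12
tool_pos: [0.5757, 0.1652, 0.1172]
tool_rot: [-1.569, -0.0, 1.899]
contact_force: [-4.4, -1.4, 12.4]
opening: 0.0471
time: 41.0
tool_pos: [0.5661, 0.1618, 0.2046]
tool_rot: [-1.567, -0.001, 1.899]
contact_force: [-0.2, -0.3, 0.4]
opening: 0.0596
z 0.1095 tin c [0.5821 0.1661] size [0.0475 0.0418] ang -71.2
at [0.5659 0.1618 0.204 ] [-1.566e+00 -1.000e-03  1.899e+00] op 0.0595 F [-0.8 -0.7 -0.8] t 41.05
v0 tcp [ 0.6106 -0.0508  0.217 ] "dx":-0.2157,"dy":-0.0131,"dz":0.0263,"rx":-0.005,"ry":0.169,"rz":0.001 n=3.5
prepress0 tcp [ 0.6194 -0.0494  0.0895] "dx":-0.2173,"dy":0.1143,"dz":0.0169,"rx":0.544,"ry":0.164,"rz":-0.045 n=3.9
```

View pics/w27.png

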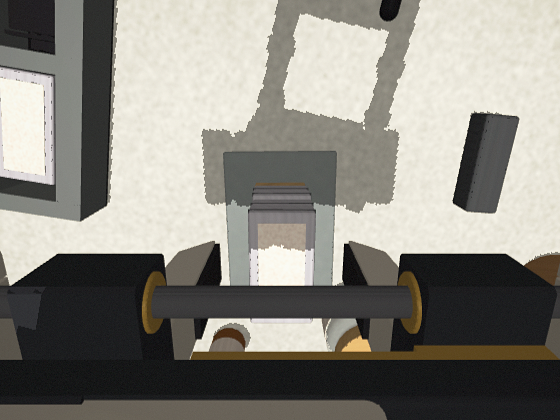

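Four tins are stacked. The red bottle stands close behind tin 0's press pose, so for this one I'll press with less lean (0.2) and only lean for the grasp, further inward.

Run:
```python
from h import *
rows([('v0',tray_tip(0,-.033,.2,0)),('prepress0',tray_tip(0,-.033,.075,.2)),('p.050',tray_tip(0,-.033,.05,.2))])
```

```text
at [0.5659 0.1618 0.204 ] [-1.566e+00 -1.000e-03  1.899e+00] op 0.0595 F [-0.8 -0.7 -0.8] t 41.05
v0 tcp [ 0.6175 -0.0497  0.217 ] "dx":-0.2168,"dy":-0.0132,"dz":0.0194,"rx":-0.005,"ry":0.169,"rz":0.001 n=3.5
prepress0 tcp [ 0.6209 -0.0491  0.0917] "dx":-0.2176,"dy":0.1122,"dz":0.0154,"rx":0.195,"ry":0.168,"rz":-0.016 n=3.9
p.050 tcp [ 0.6209 -0.0491  0.0667] "dx":-0.2176,"dy":0.1372,"dz":0.0153,"rx":0.195,"ry":0.168,"rz":-0.016 n=4.1
```

```bash
python3 -m creep '[{"dx":-0.04,"dy":-0.013,"dz":0.02,"rx":0,"ry":0.02,"rz":0,"gripper":0},{"dx":-0.09,"dy":-0.013,"dz":0.02,"rx":0,"ry":0.06,"rz":0,"gripper":0},{"dx":-0.14,"dy":-0.013,"dz":0.02,"rx":0,"ry":0.1,"rz":0,"gripper":0},{"dx":-0.19,"dy":-0.013,"dz":0.02,"rx":0,"ry":0.14,"rz":0,"gripper":0},{"dx":-0.217,"dy":-0.01,"dz":0.02,"rx":0,"ry":0.169,"rz":0,"gripper":0},{"dx":-0.217,"dy":0.03,"dz":0.018,"rx":0.1,"ry":0.168,"rz":-0.01,"gripper":0},{"dx":-0.217,"dy":0.08,"dz":0.016,"rx":0.196,"ry":0.168,"rz":-0.016,"gripper":0},{"dx":-0.217,"dy":0.112,"dz":0.016,"rx":0.196,"ry":0.168,"rz":-0.016,"gripper":0},{"dx":-0.217,"dy":0.112,"dz":0.016,"rx":0.196,"ry":0.168,"rz":-0.016,"gripper":0},{"dx":-0.217,"dy":0.112,"dz":0.016,"rx":0.196,"ry":0.168,"rz":-0.016,"gripper":0}]' 30
python3 - <<'E'
from h import *
p,d,st=snap('top','t28'); topstack(d,.11); p,d,st=snap('scene','s28')
rows([('p.050',tray_tip(0,-.033,.05,.2)),('p.040',tray_tip(0,-.033,.040,.2)),('p.036',tray_tip(0,-.033,.036,.2))])
E
```

```text
time: 42.3
tool_pos: [0.6214, -0.0488, 0.094]
tool_rot: [-1.373, 0.0, 1.731]
contact_force: [0.8, 0.1, 0.4]
opening: 0.0005
stack top 0.1102 [0.6052 0.1751] [0.0917 0.0484] 18.5 off [-0.0015 -0.    ] npx 728
bar [0.4921 0.3352] [0.0749 0.0334] 14.7
at [ 0.6218 -0.0488  0.0952] [-1.375e+00  1.000e-03  1.731e+00] op 0.0005 F [ 0.4 -0.6  0.3] t 42.4
p.050 tcp [ 0.6209 -0.0491  0.0667] "dx":-0.0001,"dy":0.0282,"dz":-0.0046,"rx":0.004,"ry":-0.000,"rz":-0.001 n=0.5
p.040 tcp [ 0.6209 -0.0491  0.0567] "dx":-0.0001,"dy":0.0380,"dz":-0.0065,"rx":0.004,"ry":-0.000,"rz":-0.001 n=0.6
p.036 tcp [ 0.6209 -0.0491  0.0527] "dx":-0.0001,"dy":0.0419,"dz":-0.0073,"rx":0.004,"ry":-0.000,"rz":-0.001 n=0.7
```

View pics/s28.png

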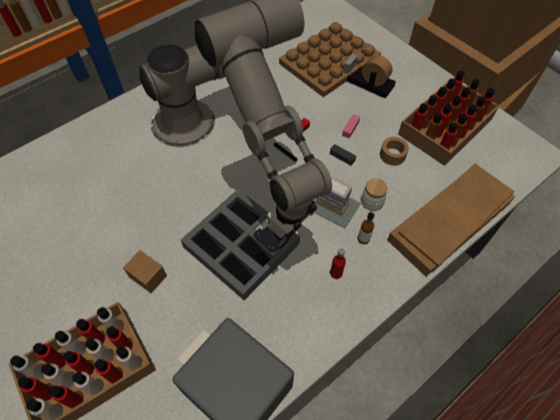

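The scene view shows the arm over the last tin, the red bottle (338,265) clear of the gripper, and the column at (335,193). The bar was partly hidden in that top view. Pressing tin 0 now.

```bash
python3 -m creep '[{"dx":0,"dy":0.015,"dz":-0.003,"rx":0.002,"ry":0,"rz":0,"gripper":0},{"dx":0,"dy":0.029,"dz":-0.005,"rx":0.002,"ry":0,"rz":0,"gripper":0},{"dx":0,"dy":0.029,"dz":-0.005,"rx":0.002,"ry":0,"rz":0,"gripper":0},{"dx":0,"dy":0.033,"dz":-0.006,"rx":0.002,"ry":0,"rz":0,"gripper":0},{"dx":0,"dy":0.036,"dz":-0.006,"rx":0.002,"ry":0,"rz":0,"gripper":0},{"dx":0,"dy":0.036,"dz":-0.006,"rx":0.002,"ry":0,"rz":0,"gripper":0}]' 30
python3 - <<'E'
from h import *
rows([('p.040',tray_tip(0,-.033,.040,.2)),('p.036',tray_tip(0,-.033,.036,.2))])
E
```

```text
time: 43.15
tool_pos: [0.6216, -0.0486, 0.0579]
tool_rot: [-1.375, 0.001, 1.731]
contact_force: [4.2, 0.2, 2.5]
opening: 0.0003
at [ 0.6216 -0.0486  0.0579] [-1.375e+00  1.000e-03  1.731e+00] op 0.0003 F [4.2 0.2 2.5] t 43.15
p.040 tcp [ 0.6209 -0.0491  0.0567] "dx":-0.0004,"dy":0.0014,"dz":0.0006,"rx":0.004,"ry":0.000,"rz":-0.001 n=0.0
p.036 tcp [ 0.6209 -0.0491  0.0527] "dx":-0.0004,"dy":0.0053,"dz":-0.0002,"rx":0.004,"ry":0.000,"rz":-0.001 n=0.1
```

```bash
python3 -m creep '[{"dx":0,"dy":0.003,"dz":0,"rx":0,"ry":0,"rz":0,"gripper":0},{"dx":0,"dy":0.005,"dz":0,"rx":0,"ry":0,"rz":0,"gripper":0},{"dx":0,"dy":0.005,"dz":0,"rx":0,"ry":0,"rz":0,"gripper":0}]' 30
python3 - <<'E'
from h import *
rows([('up',tray_tip(0,-.033,.1,.2))]+graspwps(0)[1:2])
E
```

```text
time: 43.52
tool_pos: [0.6229, -0.0485, 0.054]
tool_rot: [-1.381, 0.002, 1.731]
contact_force: [9.4, 1.8, 5.8]
opening: 0.0006
at [ 0.6229 -0.0485  0.054 ] [-1.381  0.002  1.731] op 0.0006 F [9.4 1.8 5.8] t 43.52
up tcp [ 0.6209 -0.0491  0.1167] "dx":-0.0004,"dy":-0.0611,"dz":0.0139,"rx":0.010,"ry":-0.000,"rz":-0.002 n=1.0
pre tcp [ 0.5898 -0.0541  0.1068] "dx":-0.0004,"dy":-0.0455,"dz":0.0429,"rx":0.360,"ry":-0.000,"rz":-0.002 n=1.9
```

```bash
python3 -m creep '[{"dx":0,"dy":0.001,"dz":0,"rx":0,"ry":0,"rz":0,"gripper":0},{"dx":0,"dy":-0.061,"dz":0.014,"rx":0,"ry":0,"rz":0,"gripper":0},{"dx":0,"dy":-0.061,"dz":0.014,"rx":0.05,"ry":0,"rz":0,"gripper":0.75},{"dx":0,"dy":-0.06,"dz":0.043,"rx":0.2,"ry":0,"rz":0,"gripper":0.75},{"dx":0,"dy":-0.046,"dz":0.043,"rx":0.355,"ry":0,"rz":0,"gripper":0.75},{"dx":0,"dy":-0.046,"dz":0.043,"rx":0.355,"ry":0,"rz":0,"gripper":0.75},{"dx":0,"dy":-0.046,"dz":0.043,"rx":0.355,"ry":0,"rz":0,"gripper":0.75},{"dx":0,"dy":-0.046,"dz":0.043,"rx":0.355,"ry":0,"rz":0,"gripper":0.75},{"dx":0,"dy":-0.046,"dz":0.043,"rx":0.355,"ry":0,"rz":0,"gripper":0.75}]' 30
python3 - <<'E'
from h import *
snap('wrist','w29'); st=status.observe(); tiltcheck('w29',st,0)
rows(graspwps(0)[1:],st)
E
```

```text
time: 44.65
tool_pos: [0.5865, -0.0544, 0.1073]
tool_rot: [-1.018, 0.001, 1.73]
contact_force: [0.6, 0.2, -0.0]
opening: 0.0655
n 3010 slope tilt 0.435 z at x=.025 0.0674 (exp .0688) xmax 0.0342 (exp .031) y 0.0002
at [ 0.5865 -0.0544  0.107 ] [-1.018e+00  1.000e-03  1.730e+00] op 0.0671 F [1.3 0.4 0.5] t 44.7
pre tcp [ 0.5898 -0.0541  0.1068] "dx":-0.0003,"dy":-0.0015,"dz":-0.0030,"rx":-0.003,"ry":-0.000,"rz":-0.001 n=0.1
g tcp [ 0.5691 -0.0575  0.0727] "dx":-0.0002,"dy":0.0385,"dz":-0.0031,"rx":-0.003,"ry":-0.000,"rz":-0.001 n=0.6
lift tcp [ 0.5691 -0.0575  0.1745] "dx":-0.0003,"dy":-0.0482,"dz":0.0504,"rx":-0.003,"ry":-0.000,"rz":-0.001 n=1.1
```

View pics/w29.png

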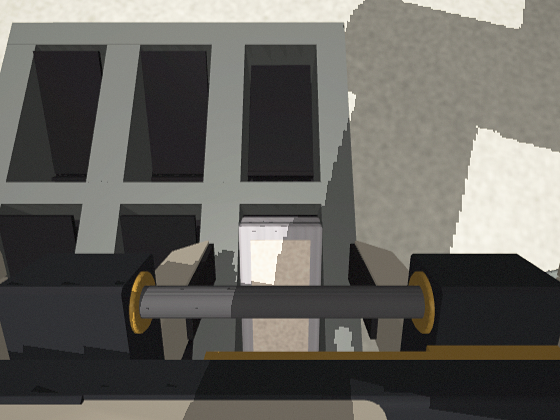

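Tin 0 is tilted only about 0.45 rad, slightly short of the stop. That's enough if I match the tool's lean to it.

Run:
```python
from h import *
L=.45; c,s=np.cos(L),np.sin(L)
x=.036*c-.012*s; z=.03+.036*s+.012*c
rows([('pre',tray_tip(0,x-.035*s,z+.035*c,L)),('g',tray_tip(0,x,z,L)),('lift',tray_tip(0,x,.16,L))])
```

```text
at [ 0.5865 -0.0544  0.107 ] [-1.018e+00  1.000e-03  1.730e+00] op 0.0671 F [1.3 0.4 0.5] t 44.7
pre tcp [ 0.5804 -0.0557  0.1033] "dx":-0.0003,"dy":0.0064,"dz":0.0033,"rx":-0.103,"ry":-0.000,"rz":-0.001 n=0.6
g tcp [ 0.5654 -0.0581  0.0718] "dx":-0.0002,"dy":0.0412,"dz":-0.0004,"rx":-0.103,"ry":-0.000,"rz":-0.001 n=0.7
lift tcp [ 0.5654 -0.0581  0.1753] "dx":-0.0003,"dy":-0.0469,"dz":0.0541,"rx":-0.103,"ry":-0.000,"rz":-0.001 n=1.1
```

```bash
python3 -m creep '[{"dx":0,"dy":0.006,"dz":0.003,"rx":-0.103,"ry":0,"rz":0,"gripper":0.75},{"dx":0,"dy":0.025,"dz":0.001,"rx":-0.103,"ry":0,"rz":0,"gripper":0.75},{"dx":0,"dy":0.041,"dz":0,"rx":-0.103,"ry":0,"rz":0,"gripper":0.75},{"dx":0,"dy":0.041,"dz":0,"rx":-0.103,"ry":0,"rz":0,"gripper":0.75},{"dx":0,"dy":0.041,"dz":0,"rx":-0.103,"ry":0,"rz":0,"gripper":0.3},{"dx":0,"dy":0.041,"dz":0,"rx":-0.103,"ry":0,"rz":0,"gripper":0.3},{"dx":0,"dy":0.041,"dz":0,"rx":-0.103,"ry":0,"rz":0,"gripper":0.3},{"dx":0,"dy":0.041,"dz":0,"rx":-0.103,"ry":0,"rz":0,"gripper":0.2},{"dx":0,"dy":0.028,"dz":0.008,"rx":-0.103,"ry":0,"rz":0,"gripper":0.2},{"dx":0,"dy":0.01,"dz":0.018,"rx":-0.103,"ry":0,"rz":0,"gripper":0.2},{"dx":0,"dy":-0.02,"dz":0.036,"rx":-0.103,"ry":0,"rz":0,"gripper":0.2},{"dx":0,"dy":-0.046,"dz":0.054,"rx":-0.103,"ry":0,"rz":0,"gripper":0.2},{"dx":0,"dy":-0.046,"dz":0.054,"rx":-0.103,"ry":0,"rz":0,"gripper":0.2}]' 60
python3 - <<'E'
from h import *
snap('wrist','w30'); st=status.observe()
rows([('over',stand_tip(.032,.2))],st)
d=np.load('pics/w30_d.npy'); W=cloud('wrist',d,st)
for v in [240,248,256,264,268]: print(v,W[v,281].round(4))
E
```

```text
time: 46.32
tool_pos: [0.5661, -0.0578, 0.1761]
tool_rot: [-1.123, 0.002, 1.731]
contact_force: [0.5, -0.1, -1.2]
opening: 0.0472
at [ 0.5653 -0.0577  0.1742] [-1.120e+00  1.000e-03  1.731e+00] op 0.047 F [-0.6 -0.3 -1.9] t 46.38
over tcp [0.5764 0.1648 0.217 ] "dx":0.2178,"dy":-0.0589,"dz":-0.0230,"rx":-0.450,"ry":-0.166,"rz":0.037 n=3.6
240 [ 0.5476 -0.0621  0.161 ]
248 [ 0.5517 -0.0614  0.168 ]
256 [ 0.5554 -0.0608  0.1744]
264 [ 0.5589 -0.0603  0.1725]
268 [ 0.5606 -0.06    0.1727]
```

View pics/w30.png

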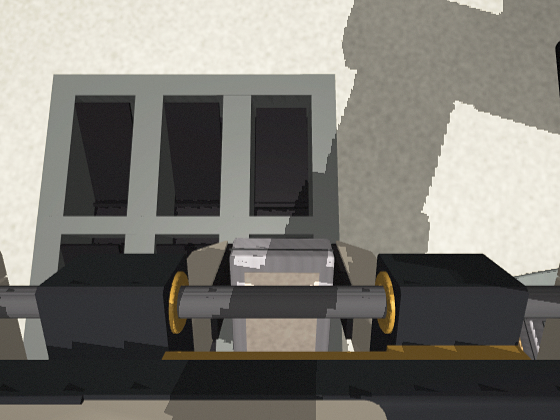

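The last tin is up, and its end face shows a little more than before, possibly a small droop. I'll carry it and check.

```bash
python3 -m creep '[{"dx":0,"dy":-0.03,"dz":0.015,"rx":-0.05,"ry":-0.01,"rz":0,"gripper":0.2},{"dx":0.015,"dy":-0.055,"dz":0.02,"rx":-0.1,"ry":-0.02,"rz":0.01,"gripper":0.2},{"dx":0.04,"dy":-0.065,"dz":0.02,"rx":-0.18,"ry":-0.04,"rz":0.015,"gripper":0.2},{"dx":0.07,"dy":-0.065,"dz":0.01,"rx":-0.26,"ry":-0.06,"rz":0.02,"gripper":0.2},{"dx":0.1,"dy":-0.06,"dz":0.0,"rx":-0.34,"ry":-0.09,"rz":0.025,"gripper":0.2},{"dx":0.14,"dy":-0.06,"dz":-0.01,"rx":-0.42,"ry":-0.12,"rz":0.03,"gripper":0.2},{"dx":0.18,"dy":-0.059,"dz":-0.02,"rx":-0.45,"ry":-0.15,"rz":0.037,"gripper":0.2},{"dx":0.218,"dy":-0.059,"dz":-0.023,"rx":-0.45,"ry":-0.166,"rz":0.037,"gripper":0.2},{"dx":0.218,"dy":-0.059,"dz":-0.023,"rx":-0.45,"ry":-0.166,"rz":0.037,"gripper":0.2},{"dx":0.218,"dy":-0.059,"dz":-0.023,"rx":-0.45,"ry":-0.166,"rz":0.037,"gripper":0.2}]' 60
python3 - <<'E'
from h import *
snap('wrist','w31'); st=status.observe(); held('w31',st)
rows([('low',stand_tip(.032,.13))],st)
d=np.load('pics/w31_d.npy'); W=cloud('wrist',d,st)
for v in [236,240,244,248,252,256,260,264,268,270]: print(v,W[v,276:286].mean(0).round(4))
c=W[335:348,270:292].reshape(-1,3); print(c.mean(0))
snap('scene','s31')
E
```

```text
time: 47.62
tool_pos: [0.5757, 0.1645, 0.2149]
tool_rot: [-1.567, -0.001, 1.899]
contact_force: [0.7, -0.4, -0.3]
opening: 0.0473
held: near edge along -0.0431 => centre off 0.0019 slope 0.414 top z 0.2108 under z-TCP -0.0244
at [0.5759 0.1641 0.2152] [-1.567e+00 -1.000e-03  1.899e+00] op 0.0473 F [-0.5 -0.5 -1. ] t 47.67
low tcp [0.5764 0.1648 0.147 ] "dx":0.0004,"dy":0.0682,"dz":-0.0009,"rx":-0.004,"ry":-0.000,"rz":0.001 n=1.1
236 [0.5957 0.1689 0.1104]
240 [0.5661 0.1591 0.1955]
244 [0.5665 0.1592 0.1995]
248 [0.5669 0.1594 0.2032]
252 [0.5671 0.1594 0.2074]
256 [0.5676 0.1596 0.2104]
260 [0.5625 0.158  0.2261]
264 [0.571  0.1608 0.2112]
268 [0.5729 0.1614 0.2111]
270 [0.574  0.1618 0.2109]
[0.61188693 0.17463873 0.20776821]
```

View pics/w31.png

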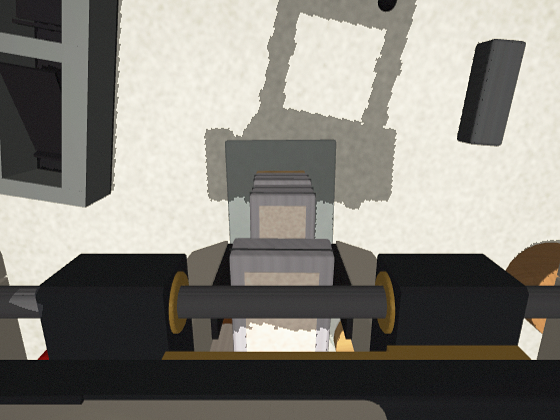

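The tin's outer end droops about 0.08 rad, so I'll level it with the tool while lowering. The wrist view also shows that the bar was shifted: it is now at (491,92), previously about (485,160). I'll remeasure it later.

```bash
python3 -m creep '[{"dx":0.0005,"dy":0.03,"dz":0,"rx":-0.08,"ry":0,"rz":0,"gripper":0.2},{"dx":0.0005,"dy":0.06,"dz":0,"rx":-0.08,"ry":0,"rz":0,"gripper":0.2},{"dx":0.0005,"dy":0.07,"dz":0,"rx":-0.08,"ry":0,"rz":0,"gripper":0.2},{"dx":0.0005,"dy":0.07,"dz":0,"rx":-0.08,"ry":0,"rz":0,"gripper":0.2},{"dx":0.0005,"dy":0.07,"dz":0,"rx":-0.08,"ry":0,"rz":0,"gripper":0.2}]' 60
python3 - <<'E'
from h import *
snap('wrist','w32'); st=status.observe()
rows([('pl',stand_tip(.032,.1174))],st)
d=np.load('pics/w32_d.npy'); W=cloud('wrist',d,st)
for v in [236,240,244,248,252,256,264,268,270]: print(v,W[v,276:286].mean(0).round(4))
c=W[335:348,270:292].reshape(-1,3); print(c.mean(0))
E
```

```text
time: 48.35
tool_pos: [0.5768, 0.1654, 0.1473]
tool_rot: [-1.651, -0.001, 1.899]
contact_force: [0.6, -0.7, -2.0]
opening: 0.0474
at [0.5767 0.1655 0.1473] [-1.651e+00 -1.000e-03  1.899e+00] op 0.0473 F [ 0.7  0.1 -1. ] t 48.4
pl tcp [0.5764 0.1648 0.1344] "dx":-0.0006,"dy":0.0129,"dz":0.0015,"rx":0.080,"ry":0.000,"rz":0.001 n=0.4
236 [0.5741 0.1628 0.1104]
240 [0.561  0.1584 0.1423]
244 [0.5685 0.161  0.131 ]
248 [0.5686 0.161  0.1348]
252 [0.5683 0.1609 0.1391]
256 [0.5687 0.1611 0.1421]
264 [0.5721 0.1622 0.1429]
268 [0.574  0.1629 0.143 ]
270 [0.5751 0.1632 0.1429]
[0.61313344 0.17617699 0.1430747 ]
```

View pics/w32.png

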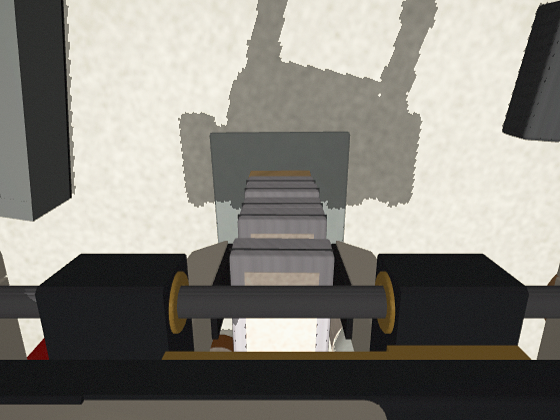

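It's level now (0.1429 near, 0.1431 far), 13 mm above the column and about 4 mm outward. I'll shift it inward by 3 mm while lowering.

```bash
python3 -m creep '[{"dx":-0.0005,"dy":0.004,"dz":0.003,"rx":0,"ry":0,"rz":0,"gripper":0.2},{"dx":-0.0005,"dy":0.008,"dz":0.0035,"rx":0,"ry":0,"rz":0,"gripper":0.2},{"dx":-0.0005,"dy":0.011,"dz":0.004,"rx":0,"ry":0,"rz":0,"gripper":0.2},{"dx":-0.0005,"dy":0.0132,"dz":0.004,"rx":0,"ry":0,"rz":0,"gripper":0.2},{"dx":-0.0005,"dy":0.0132,"dz":0.004,"rx":0,"ry":0,"rz":0,"gripper":0.2}]' 60
python3 -m creep '[{"dx":0,"dy":0,"dz":0,"rx":0,"ry":0,"rz":0,"gripper":0.65},{"dx":0,"dy":0,"dz":0,"rx":0,"ry":0,"rz":0,"gripper":0.65},{"dx":0,"dy":0,"dz":0,"rx":0,"ry":0,"rz":0,"gripper":0.65},{"dx":0,"dy":-0.05,"dz":-0.004,"rx":0,"ry":0,"rz":0,"gripper":0.65},{"dx":0,"dy":-0.09,"dz":0.003,"rx":0.08,"ry":0,"rz":0,"gripper":0.75},{"dx":0,"dy":-0.09,"dz":0.003,"rx":0.08,"ry":0,"rz":0,"gripper":0.75},{"dx":0,"dy":-0.09,"dz":0.003,"rx":0.08,"ry":0,"rz":0,"gripper":0.75}]' 20
python3 - <<'E'
from h import *
snap('wrist','w33'); st=status.observe(); wtin('w33',st,.13,band=.008)
snap('scene','s33')
d=np.load('pics/w33_d.npy'); W=cloud('wrist',d,st)
m=np.zeros(d.shape,np.uint8); m[0:240,380:560]=((W[...,2]>.022)&(W[...,2]<.04))[0:240,380:560]
v,u=np.where(m>0); print(len(v))
if len(v): 
    r=rect(ray('wrist',np.stack([u,v],-1),.03,st)[:,:2]); print('bar',r)
rows([],st)
E
```

```text
time: 49.02
tool_pos: [0.5732, 0.1641, 0.1343]
tool_rot: [-1.65, -0.001, 1.9]
contact_force: [-6.6, -1.2, 9.9]
opening: 0.0475
time: 49.9
tool_pos: [0.5635, 0.1607, 0.2212]
tool_rot: [-1.568, -0.001, 1.899]
contact_force: [0.5, 0.4, -0.6]
opening: 0.0688
z 0.1296 tin c [0.58  0.165] size [0.0476 0.0377] ang -71.2
3589
bar (array([0.43719189, 0.3145155 ]), array([0.08899404, 0.03293929]), 14.865274429321289)
at [0.5631 0.1606 0.2207] [-1.567 -0.002  1.899] op 0.0688 F [-0.2 -0.6  0.3] t 49.95
```

View pics/w33.png

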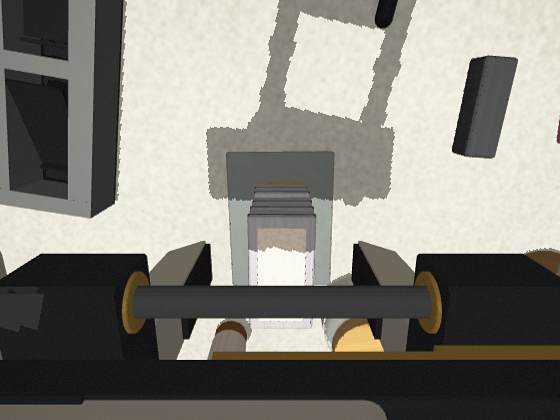

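View pics/s33.png

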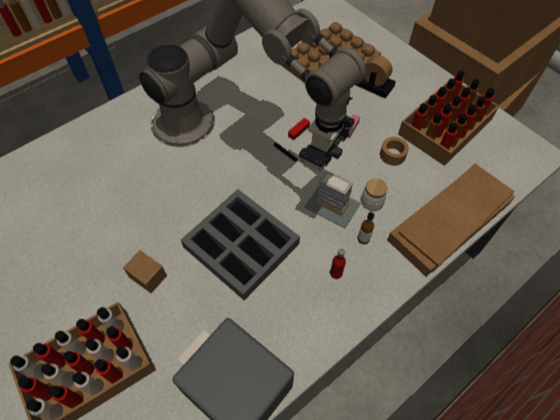

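The column holds all five tins (top tin at 248–316 in the wrist view) and the tray is empty. The bar is now at (0.437, 0.315), about 14.9°. I'll move over it and check the stack with the top camera.

Run:
```python
from h import *
R=Rt(np.deg2rad(14.9+90),0)
rows([('aboveBar',(np.array([.437-.03,.3145,.17]),R))])
```

```text
at [0.5631 0.1606 0.2206] [-1.567 -0.002  1.899] op 0.0689 F [ 0.2 -0.1 -0.7] t 50.0
aboveBar tcp [0.407  0.3145 0.17  ] "dx":0.1959,"dy":0.0514,"dz":0.0979,"rx":-0.004,"ry":0.068,"rz":0.002 n=3.6
```

```bash
python3 -m creep '[{"dx":0.03,"dy":0,"dz":0.03,"rx":0,"ry":0.01,"rz":0,"gripper":0.65},{"dx":0.08,"dy":0,"dz":0.05,"rx":0,"ry":0.03,"rz":0,"gripper":0.65},{"dx":0.13,"dy":0,"dz":0.08,"rx":0,"ry":0.05,"rz":0,"gripper":0.65},{"dx":0.18,"dy":0.02,"dz":0.098,"rx":0,"ry":0.068,"rz":0,"gripper":0.65},{"dx":0.196,"dy":0.05,"dz":0.098,"rx":-0.002,"ry":0.068,"rz":0,"gripper":0.65},{"dx":0.196,"dy":0.05,"dz":0.098,"rx":-0.002,"ry":0.068,"rz":0,"gripper":0.65},{"dx":0.196,"dy":0.05,"dz":0.098,"rx":-0.002,"ry":0.068,"rz":0,"gripper":0.65}]' 20
python3 - <<'E'
from h import *
p,d,st=snap('top','t34')
W=cloud('top',d); z=W[...,2]
for zt in (.13,):
    m=np.zeros(z.shape,np.uint8); m[160:240,185:260]=(abs(z-zt)<.009)[160:240,185:260]
    n,l,s,c=cv2.connectedComponentsWithStats(m); i=1+np.argmax(s[1:,4]); v,u=np.where(l==i)
    r=rect(ray('top',np.stack([u,v],-1),zt)[:,:2]); print(r[0]-SC,r[1],r[2])
snap('wrist','w34'); st=status.observe()
r=wtin('w34',st,.03,box=(180,60,380,265),band=.006)
a=np.deg2rad(r[2]); R=Rt(a+np.pi/2,0)
rows([('above',(np.r_[r[0],.09],R)),('g',(np.r_[r[0],.027],R))])
E
```

```text
time: 50.88
tool_pos: [0.4083, 0.3142, 0.1729]
tool_rot: [-1.571, -0.001, 1.831]
contact_force: [0.6, 0.1, 0.1]
opening: 0.0598
[-0.00153154 -0.00053079] [0.09134982 0.04836681] 18.174144744873047
z 0.03 tin c [0.4313 0.3163] size [0.0807 0.0297] ang 14.8
at [0.4087 0.3141 0.1734] [-1.572e+00 -1.000e-03  1.830e+00] op 0.0598 F [-0.2  0.2  0.2] t 50.98
above tcp [0.4313 0.3163 0.09  ] "dx":-0.0038,"dy":0.0835,"dz":-0.0222,"rx":0.002,"ry":-0.000,"rz":0.001 n=1.4
g tcp [0.4313 0.3163 0.027 ] "dx":-0.0039,"dy":0.1465,"dz":-0.0221,"rx":0.002,"ry":-0.000,"rz":0.001 n=2.4
```

View pics/w34.png

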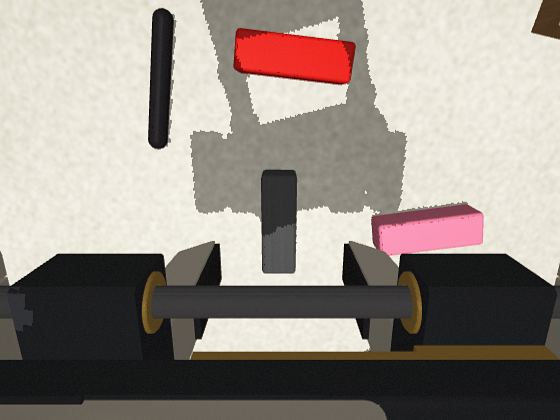

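View pics/t34.png

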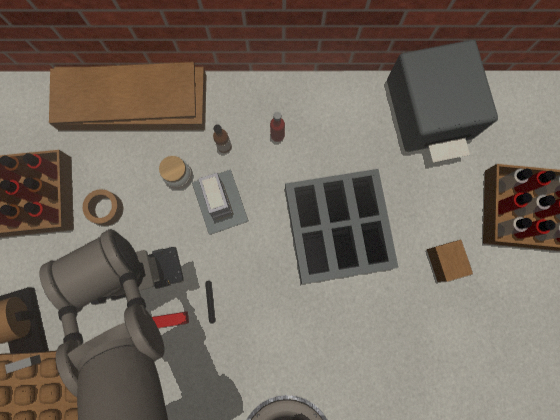

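The column is within 2 mm of the block centre. The bar's end extends past my measuring box (it ends at row 272), so I corrected the centre for that. The pink decoy's corner at (372,250) is close, so I'll check the finger clearance.

Run:
```python
from h import *
st=status.observe(); p=cv2.imread('pics/w34.png'); hsv=cv2.cvtColor(p,cv2.COLOR_BGR2HSV)
m=(hsv[...,1]>70)&(hsv[...,2]>120)&((hsv[...,0]>160)|(hsv[...,0]<8)); m[:180]=0
v,u=np.where(m); v2=v>0
a=np.deg2rad(14.8); ax=np.array([np.cos(a),np.sin(a)]); ay=np.array([-ax[1],ax[0]]); C=np.array([.4358,.3175])
q=ray('wrist',np.stack([u,v],-1),.03,st)[:,:2]-C; print('along',(q@ax).min(),(q@ax).max(),'side',(q@ay).min(),(q@ay).max())
near=(q@ax)<.03; i=np.argmin(q@ay); print('nearest corner along/side',(q@ax)[i],(q@ay)[i])
R=Rt(a+np.pi/2,0)
rows([('above',(np.r_[C,.09],R)),('g',(np.r_[C,.027],R))])
```

```text
along -0.019633324698405993 0.02694877883512487 side 0.07844548346228453 0.17585502932272293
nearest corner along/side -0.006294133941430013 0.07844548346228453
at [0.4087 0.3141 0.1734] [-1.572e+00 -1.000e-03  1.830e+00] op 0.0598 F [-0.2  0.2  0.2] t 50.98
above tcp [0.4358 0.3175 0.09  ] "dx":-0.0037,"dy":0.0835,"dz":-0.0269,"rx":0.002,"ry":0.001,"rz":0.001 n=1.4
g tcp [0.4358 0.3175 0.027 ] "dx":-0.0038,"dy":0.1465,"dz":-0.0268,"rx":0.002,"ry":0.001,"rz":0.001 n=2.4
```

```bash
python3 -m creep '[{"dx":-0.004,"dy":0.03,"dz":-0.027,"rx":0.002,"ry":0,"rz":0,"gripper":0.5},{"dx":-0.004,"dy":0.083,"dz":-0.027,"rx":0.002,"ry":0,"rz":0,"gripper":0.5},{"dx":-0.004,"dy":0.12,"dz":-0.027,"rx":0.002,"ry":0,"rz":0,"gripper":0.5},{"dx":-0.004,"dy":0.145,"dz":-0.027,"rx":0.002,"ry":0,"rz":0,"gripper":0.5},{"dx":-0.004,"dy":0.148,"dz":-0.027,"rx":0.002,"ry":0,"rz":0,"gripper":0.5},{"dx":-0.004,"dy":0.148,"dz":-0.027,"rx":0.002,"ry":0,"rz":0,"gripper":0.15},{"dx":-0.004,"dy":0.148,"dz":-0.027,"rx":0.002,"ry":0,"rz":0,"gripper":0.15},{"dx":-0.004,"dy":0.148,"dz":-0.027,"rx":0.002,"ry":0,"rz":0,"gripper":0.15},{"dx":-0.004,"dy":0.148,"dz":-0.027,"rx":0.002,"ry":0,"rz":0,"gripper":0.15}]' 60
python3 -m creep '[{"dx":0,"dy":-0.02,"dz":0,"rx":0,"ry":0,"rz":0,"gripper":0.15},{"dx":0,"dy":-0.06,"dz":0,"rx":0,"ry":0,"rz":0,"gripper":0.15},{"dx":0,"dy":-0.12,"dz":0,"rx":0,"ry":0,"rz":0,"gripper":0.15},{"dx":0,"dy":-0.18,"dz":0,"rx":0,"ry":0,"rz":0,"gripper":0.15},{"dx":0,"dy":-0.18,"dz":0,"rx":0,"ry":0,"rz":0,"gripper":0.15}]' 60
python3 - <<'E'
from h import *
snap('wrist','w35'); st=status.observe()
c=SC+np.array([-.0008,-.0003])
R=Rt(SA+np.pi/2,0)
rows([('over',(np.r_[c,.21],R)),('low',(np.r_[c,.165],R))])
d=np.load('pics/w35_d.npy'); W=cloud('wrist',d,st)
for v in [200,210,220,230,240,250,260,268]: print(v,W[v,278:286].mean(0).round(4))
E
```

```text
time: 52.1
tool_pos: [0.4357, 0.3184, 0.026]
tool_rot: [-1.572, -0.002, 1.831]
contact_force: [1.1, -1.0, 6.6]
opening: 0.0297
time: 52.72
tool_pos: [0.4369, 0.3189, 0.2092]
tool_rot: [-1.578, -0.003, 1.832]
contact_force: [-0.1, 0.4, -5.3]
opening: 0.0298
at [0.4354 0.318  0.206 ] [-1.572 -0.002  1.831] op 0.0294 F [-0.1 -0.8 -5.9] t 52.77
over tcp [0.6059 0.1748 0.21  ] "dx":-0.1823,"dy":-0.0042,"dz":-0.1279,"rx":0.001,"ry":-0.067,"rz":0.002 n=3.6
low tcp [0.6059 0.1748 0.165 ] "dx":-0.1824,"dy":0.0408,"dz":-0.1278,"rx":0.001,"ry":-0.067,"rz":0.002 n=3.6
200 [0.3993 0.3072 0.2096]
210 [0.4033 0.3082 0.2097]
220 [0.4074 0.3093 0.2099]
230 [0.4116 0.3104 0.21  ]
240 [0.416  0.3116 0.2097]
250 [0.4201 0.3127 0.2101]
260 [0.4246 0.3139 0.21  ]
268 [0.4284 0.3149 0.2096]
```

View pics/w35.png

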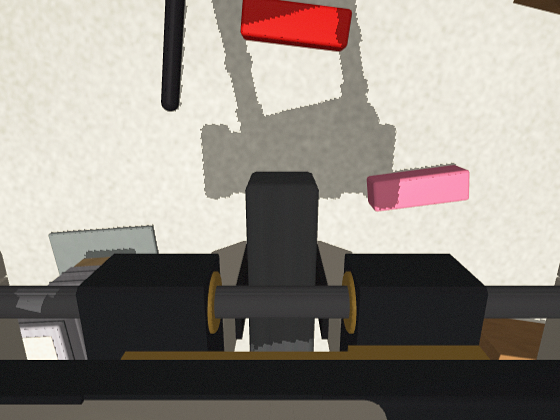

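The bar is held level and centred (247–318). I'll carry it over the column.

```bash
python3 -m creep '[{"dx":-0.03,"dy":-0.01,"dz":-0.02,"rx":0,"ry":-0.01,"rz":0,"gripper":0.15},{"dx":-0.065,"dy":-0.01,"dz":-0.045,"rx":0,"ry":-0.025,"rz":0,"gripper":0.15},{"dx":-0.1,"dy":-0.01,"dz":-0.07,"rx":0,"ry":-0.04,"rz":0,"gripper":0.15},{"dx":-0.135,"dy":-0.01,"dz":-0.095,"rx":0,"ry":-0.055,"rz":0,"gripper":0.15},{"dx":-0.165,"dy":-0.008,"dz":-0.117,"rx":0,"ry":-0.067,"rz":0,"gripper":0.15},{"dx":-0.182,"dy":-0.004,"dz":-0.128,"rx":0,"ry":-0.067,"rz":0,"gripper":0.15},{"dx":-0.182,"dy":-0.004,"dz":-0.128,"rx":0,"ry":-0.067,"rz":0,"gripper":0.15},{"dx":-0.182,"dy":0.02,"dz":-0.128,"rx":0,"ry":-0.067,"rz":0,"gripper":0.15},{"dx":-0.182,"dy":0.04,"dz":-0.128,"rx":0,"ry":-0.067,"rz":0,"gripper":0.15},{"dx":-0.182,"dy":0.04,"dz":-0.128,"rx":0,"ry":-0.067,"rz":0,"gripper":0.15},{"dx":-0.182,"dy":0.04,"dz":-0.128,"rx":0,"ry":-0.067,"rz":0,"gripper":0.15}]' 60
python3 - <<'E'
from h import *
snap('wrist','w36'); st=status.observe()
c=SC+np.array([-.0008,-.0003]); R=Rt(SA+np.pi/2,0)
rows([('pl',(np.r_[c,.1565],R))],st)
d=np.load('pics/w36_d.npy'); W=cloud('wrist',d,st)
for v in [200,230,260,268]: print(v,W[v,278:286].mean(0).round(4))
E
```

```text
time: 54.15
tool_pos: [0.6054, 0.1757, 0.1647]
tool_rot: [-1.569, -0.001, 1.899]
contact_force: [0.6, -0.1, -4.5]
opening: 0.0297
at [0.6057 0.1756 0.1651] [-1.570e+00 -1.000e-03  1.899e+00] op 0.0297 F [ 0.9  0.3 -4.5] t 54.2
pl tcp [0.6059 0.1748 0.1565] "dx":-0.0008,"dy":0.0086,"dz":0.0001,"rx":-0.000,"ry":0.000,"rz":0.001 n=0.1
200 [0.5703 0.1623 0.169 ]
230 [0.5824 0.1665 0.169 ]
260 [0.5954 0.1709 0.1688]
268 [0.5987 0.172  0.1691]
```

View pics/w36.png

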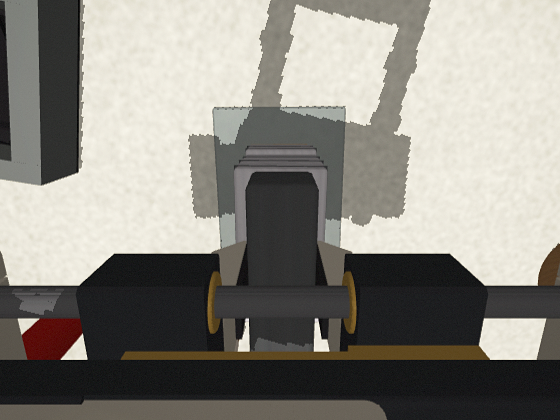

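The bar (247–318) is centred over the top tin (236–326). I'll lower the last 9 mm and release.

```bash
python3 -m creep '[{"dx":-0.0008,"dy":0.004,"dz":0,"rx":0,"ry":0,"rz":0,"gripper":0.15},{"dx":-0.0008,"dy":0.007,"dz":0,"rx":0,"ry":0,"rz":0,"gripper":0.15},{"dx":-0.0008,"dy":0.009,"dz":0,"rx":0,"ry":0,"rz":0,"gripper":0.15},{"dx":-0.0008,"dy":0.009,"dz":0,"rx":0,"ry":0,"rz":0,"gripper":0.15},{"dx":-0.0008,"dy":0.009,"dz":0,"rx":0,"ry":0,"rz":0,"gripper":0.15}]' 60
python3 - <<'E'
from h import *
st=status.observe(); rows([],st)
E
```

```text
time: 54.82
tool_pos: [0.6059, 0.1741, 0.1561]
tool_rot: [-1.57, -0.001, 1.898]
contact_force: [-3.8, -1.6, 5.2]
opening: 0.0294
at [0.6059 0.1741 0.1561] [-1.570e+00 -1.000e-03  1.898e+00] op 0.0294 F [-3.8 -1.6  5.2] t 54.83
```

Contact: the force went from −4.5 to +5 N, so the bar is resting on the tins. Releasing now.

```bash
python3 -m creep '[{"dx":0,"dy":0,"dz":0,"rx":0,"ry":0,"rz":0,"gripper":0.5},{"dx":0,"dy":0,"dz":0,"rx":0,"ry":0,"rz":0,"gripper":0.5},{"dx":0,"dy":0,"dz":0,"rx":0,"ry":0,"rz":0,"gripper":0.5},{"dx":0,"dy":-0.03,"dz":0,"rx":0,"ry":0,"rz":0,"gripper":0.5},{"dx":0,"dy":-0.08,"dz":0,"rx":0,"ry":0,"rz":0,"gripper":0.5},{"dx":0,"dy":-0.1,"dz":0.06,"rx":0,"ry":0,"rz":0,"gripper":0.5},{"dx":0,"dy":-0.1,"dz":0.12,"rx":0,"ry":0,"rz":0,"gripper":0.5},{"dx":0,"dy":-0.1,"dz":0.17,"rx":0,"ry":0,"rz":0,"gripper":0.5},{"dx":-0.1,"dy":-0.1,"dz":0.17,"rx":0,"ry":0,"rz":0,"gripper":0.5},{"dx":-0.2,"dy":-0.1,"dz":0.17,"rx":0,"ry":0,"rz":0,"gripper":0.5},{"dx":-0.2,"dy":-0.1,"dz":0.17,"rx":0,"ry":0,"rz":0,"gripper":0.5},{"dx":-0.2,"dy":-0.1,"dz":0.17,"rx":0,"ry":0,"rz":0,"gripper":0.5},{"dx":-0.2,"dy":-0.1,"dz":0.17,"rx":0,"ry":0,"rz":0,"gripper":0.5},{"dx":-0.2,"dy":-0.1,"dz":0.17,"rx":0,"ry":0,"rz":0,"gripper":0.5}]' 30
python3 - <<'E'
from h import *
p,d,st=snap('top','t37'); s,ds,_=snap('scene','s37')
W=cloud('top',d); z=W[...,2]
for zt in (.16,.13):
    m=np.zeros(z.shape,np.uint8); m[150:240,185:260]=(abs(z-zt)<.009)[150:240,185:260]
    n,l,st_,c=cv2.connectedComponentsWithStats(m); v,u=np.where(m>0)
    r=rect(ray('top',np.stack([u,v],-1),zt)[:,:2]); print(zt,np.median(z[v,u]),(r[0]-SC).round(4),r[1].round(4),r[2])
    if zt==.16: print('bar z per end',z[v,u].min(),z[v,u].max())
cv2.imwrite('pics/s37c.png',cv2.resize(s[150:260,280:420,::-1],None,fx=5,fy=5,interpolation=cv2.INTER_CUBIC))
cv2.imwrite('pics/t37c.png',cv2.resize(p[110:260,60:320,::-1],None,fx=3,fy=3,interpolation=cv2.INTER_CUBIC))
rows([])
E
```

```text
time: 56.58
tool_pos: [0.509, -0.0686, 0.2551]
tool_rot: [-1.569, -0.002, 1.9]
contact_force: [-1.5, -0.8, -0.2]
opening: 0.0457
0.16 0.1598207557435526 [-0.0028 -0.0017] [0.0914 0.0303] 18.571359634399414
bar z per end 0.15100381110127148 0.16611905884620715
0.13 0.13010769248737564 [-0.0016 -0.0006] [0.0914 0.0484] 18.174144744873047
at [ 0.5091 -0.0685  0.2553] [-1.569e+00 -1.000e-03  1.900e+00] op 0.0458 F [-0.6 -0.4  0.1] t 56.67
```

View pics/s37c.png

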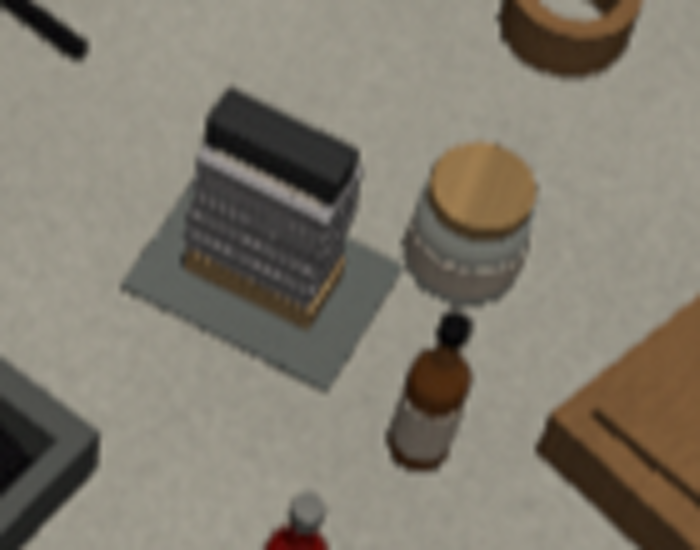

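View pics/t37.png

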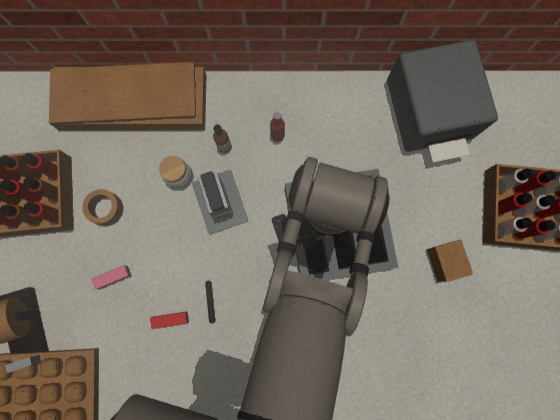

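The scene view shows an even five-tin column with the bar level on top. The bystanders are where they started, and the arm is clear over the tray. Handing in.

Run:
```python
from cell import robot
print(robot.hand_in())
```

```text
the job is handed in; nothing more can be done
None
```

I emptied the tray and stacked all five tins (0, 1, 2, 4 and 5; pocket 3 was empty) flat on the stand's block. The ballast bar lies on top, and I handed the job in at about 57 s. `hand_in` gives no verdict, so I can't confirm a pass.

**Problems on the way:**
- **Tin 4:** it swung down in the grip at 40 N. I laid it on the bench, regripped it at its middle and placed it; the other four were gripped at 60 N.
- **Tin 0:** the press tipped it only about 0.45 rad, because I used less lean to stay clear of the red bottle. I matched the tool's lean to it, then levelled a droop of about 0.08 rad before placing.
- **Bar:** it had been moved about 5 cm during the run, so I found it again before gripping it.

**Last checks (top and scene cameras):**

| | Height of top | Offset from block centre (x, y) | Angle (block 18.8°) |
|---|---|---|---|
| Top tin | 0.130 m | −1.6, −0.6 mm | 18.2° |
| Bar | 0.160 m | −2.8, −1.7 mm | 18.6° |

- **Lower tins:** each was about 1–3 mm off when last measured. In the final scene view the column looks even and the bar level.
- **Bystanders and arm:** by eye, every bystander is where it started, and the arm is clear of the column.
- **Disagreement:** wrist-camera readings of the tins' positions along the block differed from the top camera's by 2–3 mm.

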